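Repack the inspection kit

ROBOT

A 6-joint arm with a two-finger parallel gripper is mounted at the origin on the work surface. World frame = base frame: x ahead of the robot, y to its left, z up, the work surface at z = 0. Lengths are in m, angles in rad, forces in N, time in s.
With the tool pointing down it reaches from about 0.325 to 0.9 m from the base axis. Payload 6.1 kg.
Tool frame: the origin (TCP) lies midway between the tips of the shut fingers; the grasp point (between the pads) lies 19 mm behind it (ctrl.pinch_z is the distance from the TCP to the grasp point, in m); z points along the fingers, y is the direction in which the jaws open and shut (so a half turn about z gives the same grasp; the last joint's range is limited). The gripper opens to 87 mm and grips with 3 to 60 N. Pads are 19 mm wide; open, the fingers measure 117 mm over their backs; the gripper's body (75 mm by 190 mm) begins 51 mm behind the grasp point.
Start: joints at [1.109, 0.22, 1.526, -0, 1.395, -0.126], TCP at [0.206, 0.59, 0.223] pointing down, gripper open.
Joint ranges: [-2.98, 2.98], [-0.91, 2.08], [0.09, 2.57], [-1.24, 4.39], [0.2, 2.65], [-2.68, 2.68]. Speed limits (rad/s): [2.57, 2.57, 3.01, 3.14, 3.14, 3.14].

INTERFACE

Orientations are given as a rotation vector (axis times angle).
In Python, from rig import ctrl, eyes, close_job gives the robot as it stands.
- The arm moves only by the tool carry_out, never from a script. Its argument "increments" is a list that holds one entry, the list of rows, each a list of 6 numbers: the shift along the world's x, y, z in m, then the turn, a rotation vector about the world's x, y, z in rad. In form: [[[dx, dy, dz, wx, wy, wz], ...]]. A call has 1 to 5 rows; each row is the pose to reach, as a shift and turn from the pose commanded when the call began; what a row does not reach only later rows make up. A row lasts 1/10 s, in which the tool goes at most 50 mm and 8.59 degrees, less where a joint would pass 70% of its speed; a pose out of reach is approached as far as the arm can. A call with a gripper value outside its range is refused whole. "hand" is the gripper's target within -1 to 1 (fully open at 1, half-way at 0, shut at -1), set as the call begins (left out, the last holds). The fingers move at their own pace and stop on an object; "force" is the grip in N (left out, the last holds). Time passes only in rows, so rows that repeat a pose let the fingers close. It gives the time, the measured TCP pose, the force and the opening at its end, in the units of the state.
- ctrl.observe(): the state, without advancing time (a new reading comes with each control period).
- eyes.camera(name): name is "scene" or "side" or "wrist"; returns a dict with "img" (420x560x3 uint8, red, green, blue), "vfov" (degrees; the focal length in pixels is half the picture's height over the tangent of half this angle, whatever the lens; pixels are square), "cx", "cy" (the principal point, pixels), "dist" ([k1, k2, p1, p2, k3] as OpenCV has them; the pictures are not rectified), "extrinsics" (4x4, takes a point from camera to world coordinates); the wrist camera has in their place "T_tool_cam" (4x4, takes a point from camera to tool coordinates, whose origin is the TCP and whose axes are the flange's). Camera axes: x right, y down, z forward; pixel columns grow to the right and rows downward; lengths in m; the calibration is good to about 2 mm. A picture is of the moment at which its call begins: read the wrist's pose just before it. There is no depth.
- close_job(): hands the job in, once; it reports no verdict.
Trained networks look in the newest picture that a camera, given by its name, has taken for a name from the list of things; names that differ only in an ending like _2 or _b are one class to them, and where a whole thing is asked for, a point or a joint stands for the part that bears it (a point fixed in the world has none). Each returns a list of dicts, best first, with "p" (0 to 1); they miss things now and then, are a little off and sometimes report something else, mostly with a low value. They report only what shows in the picture. A call takes as long as a camera call. They do not tell look-alikes from the thing itself.
- eyes.spot_in(camera, thing): "rect" ([left, top, right, bottom] in pixels, round what is visible of it).
- eyes.regions_of(camera, thing): "region" (420x560 bool, what is visible of it) and "rect" ([left, top, right, bottom] in pixels, round what is visible of it).
- eyes.spot_point(camera, thing): "uv" ([column, row] in pixels: a listed point, or the origin of a listed thing).
The state is a dict: "t": time; "joint_positions": joint angles; "qvel": joint speeds; "tau": joint torques, N m; "ee_pos": TCP position; "tool_rot": TCP orientation; "wrist_force": force on the tool from outside, world axes, zero at the start; "torque": the same for the moment, N m; "gripper_width": finger opening in m.
Only numpy, scipy, OpenCV 4.12 (cv2) and the standard library are available. Lean on these libraries where they do the work, as an engineer would, in place of code of your own. Each camera call takes 0.05 s, during which the arm holds its last target.

TASK

Pack the inspection kit back into its open carrying case: set the short battery, the lens barrel and the camera head upright, each fully down in the recess of its own shape, and lower the four-finned lamp centrally onto the ribbed insert so that its fins slide fully down between the ribs. The longer battery and the three-finned lamp belong to another kit: leave them where they are.

Things in the scene. Friction and masses are not known exactly. Their poses are not given: they have to be found in the camera images.
- battery_mid (a point): The kit's battery, the SHORT pack: dark grey box 72 (its x) x 36 (its y) x 50 mm high, about 300 g, three tiny brass contacts on top. Point at its centre, 25 mm above its underside; z up.
- lens_mid (a point): Lens barrel: upright black cylinder, diameter 44 mm, 50 mm high, glass and bright ring on top. Point at its centre, 25 mm above its underside; z up.
- camera_mid (a point): Camera head: dark grey square block 44 x 44 mm, 50 mm high, small round lens on top. Point at its centre, 25 mm above its underside; z up, x and y along its sides.
- lamp_mid (a point): Lamp with FOUR fins, 50 mm high: a dark steel bar 64 (x) x 24 (y) x 30 mm (grip it across the 24) on aluminium fins 5 mm thick, 50 mm wide in y (seen from above sticking out both sides of the bar), at x = -27, -9, 9, 27 mm, free for 20 mm below the bar, lower edges rounded. Point at its centre, 25 mm above its underside; z up.
- long_battery_mid (a point): Look-alike, does not belong: the LONG pack, 106 (its x) x 36 x 50 mm high, otherwise like the battery. Point at its centre, 25 mm above its underside.
- coarse_lamp_mid (a point): Look-alike, does not belong: the lamp with only THREE fins (at x = -27, 0, 27 mm), otherwise the same as the four-finned lamp. Point at its centre, 25 mm above its underside.
- insert_long: Fixed dark grey foam block 100 (x) x 90 (y) x 22 mm in the black case. Origin: centre of its underside, 4 mm above the table; z up. Central oblong recess 84 (x) x 48 (y) mm, 16 mm deep (lighter floor, 6 mm above the origin), for the short battery. The four inserts lie two by two at pitches of 102 mm (x) and 92 mm (y), in an order that changes.
- insert_round: Fixed dark grey foam block 100 (x) x 90 (y) x 22 mm in the black case. Origin: centre of its underside, 4 mm above the table; z up. Central round recess, diameter 58 mm, 16 mm deep (lighter floor, 6 mm above the origin), for the lens barrel. The case's walls, 8 mm thick, stand 26 mm above the table; its lid lies flat beyond its +x side, 20 mm high.
- insert_square: Fixed dark grey foam block 100 (x) x 90 (y) x 22 mm in the black case. Origin: centre of its underside, 4 mm above the table; z up. Central square recess 56 x 56 mm, sides along x and y, 16 mm deep (lighter floor, 6 mm above the origin), for the camera head.
- insert_comb: For the lamp: fixed foam base 100 (x) x 90 (y) x 6 mm in the case, with five grey ribs along y, 66 mm long, 5 mm thick, at x = -36, -18, 0, 18, 36 mm, rounded tops 22 mm above the origin. The lamp, its x along this x either way round, goes down until its fins stand on the base (4 mm play each side). Origin: centre of its underside, 4 mm above the table; z up.
Things that resemble listed ones, but are neither listed nor needed, are in the scene too. Leave any blue or turquoise look-alike of the insert_long alone.

How it is judged:
By the outcome, as a careful person would: the job done as asked, in the order asked, and still so for the second after the job is handed in, with the robot touching nothing.
It also fails if it takes over 125 s, if anything falls off the work surface, if the arm or the gripper's body presses on something with over 40 N, if the wrist force passes 120 N, or if a joint passes its speed limit or range.

## Working session

There is one attempt and no reset: what is moved stays moved. The work goes in short steps, Python scripts to look and compute and a tool call to move; the robot and the scene stay as the last step left them, time stands still between calls to the robot, and variables do not carry over. Pictures are saved under pics/ and viewed, and the job is handed in when it is done.

Besides the shell and the picture viewer there is one more tool, called as name([rows], argument=value, ...), one row to a line, values as JSON. carry_out: Moves the arm, as the interface text tells. Its arguments: {"type":"object","properties":{"increments":{"type":"array"},"hand":{"type":"number"},"force":{"type":"number"}},"required":["increments"]}

```bash
ls; mkdir -p pics; python3 - <<'E'
from rig import ctrl, eyes
import cv2,json
print(ctrl.observe(), ctrl.pinch_z)
for n in ["scene","side","wrist"]:
    c=eyes.camera(n); cv2.imwrite(f"pics/{n}0.png",c["img"][:,:,::-1])
    print(n,{k:(v.tolist() if hasattr(v,'tolist') else v) for k,v in c.items() if k!="img"})
E
```

```text
pics
{'t': 0.0, 'joint_positions': array([ 1.10887175e+00,  2.21235951e-01,  1.52761769e+00, -1.12609762e-05,
        1.39468765e+00, -1.26108195e-01]), 'qvel': array([ 0.00166402,  0.00284785,  0.00038259,  0.00019211, -0.0024443 ,
       -0.00073963]), 'tau': array([ 4.84265056e-04, -4.94613111e+01, -3.87374961e+01,  7.02575175e-02,
        5.68285491e-02, -1.66894811e-04]), 'ee_pos': array([0.20569528, 0.58952321, 0.22142769]), 'tool_rot': array([-5.24928089e-01, -3.09686375e+00,  2.93409246e-03]), 'wrist_force': array([-0.92570209,  0.1467302 ,  0.63281638]), 'torque': array([ 0.00037133, -0.0500128 , -0.01644761]), 'gripper_width': 0.0869401803896279} 0.0187
scene {'vfov': 51.39450182885726, 'cx': 283.83169767618153, 'cy': 209.92863782928103, 'dist': [-0.11513582215634578, 0.0, 0.0, 0.0, 0.0], 'extrinsics': [[0.49843141556671844, 0.5152271804645298, -0.6972137953932986, 1.2988742432099887], [0.8667222062696317, -0.31372423338247724, 0.38777535061898816, -0.45780818133806334], [-0.01894046291038425, -0.7975700959158061, -0.6029288523247106, 0.7201141178938102], [0.0, 0.0, 0.0, 1.
[... 182 characters left out ...]
780094698435785, 0.02461156999843302, 0.4918771639658995], [-0.04336613541191028, 0.6547453932751723, -0.7546044316622956, 0.6972762228492625], [0.012410450037684479, -0.7549036749096045, -0.6557182492029914, 0.6949888085940872], [0.0, 0.0, 0.0, 1.0]]}
wrist {'vfov': 71.70041987801349, 'cx': 279.50924081924086, 'cy': 210.25170724372555, 'dist': [0.013814002191592574, 0.0, 0.0, 0.0, 0.0], 'T_tool_cam': [[-0.00032645034769603466, -0.9601889119721317, -0.27935129632049904, 0.0773745738567269], [0.999999937347547, -0.0003516905427682551, 4.0232612185470174e-05, -0.0006543886898991991], [-0.00013687611714600082, -0.2793512656845049, 0.9601889666234413, -0.1604695691506977], [0.0, 0.0, 0.0, 1.0]]}
```

View pics/scene0.png

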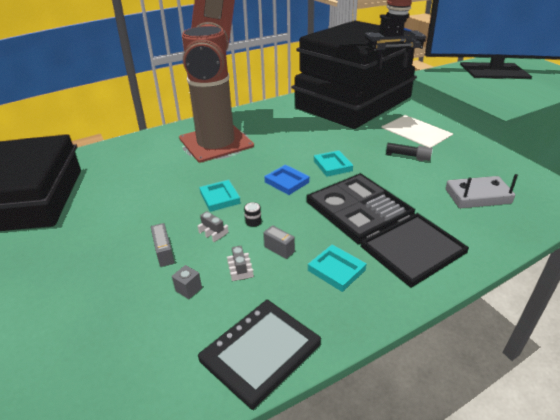

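View pics/side0.png

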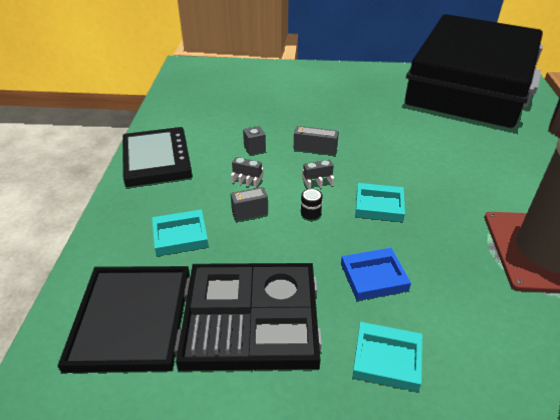

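View pics/wrist0.png

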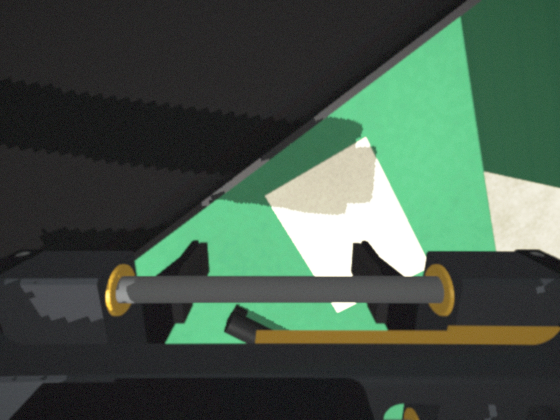

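```bash
cat > h.py <<'E'
from rig import ctrl, eyes
import cv2, numpy as np
from scipy.spatial.transform import Rotation as R
def K(c):
    f=c["img"].shape[0]/2/np.tan(np.radians(c["vfov"]/2)); return np.array([[f,0,c["cx"]],[0,f,c["cy"]],[0,0,1]])
def T(c,st=None):
    if "extrinsics" in c: return np.array(c["extrinsics"])
    W=np.eye(4); W[:3,:3]=R.from_rotvec(st["tool_rot"]).as_matrix(); W[:3,3]=st["ee_pos"]; return W@np.array(c["T_tool_cam"])
def ray(c,uv,M):
    p=cv2.undistortPoints(np.array([[uv]],float),K(c),np.array(c["dist"]))[0,0]
    return M[:3,3], M[:3,:3]@np.array([p[0],p[1],1])
def onz(c,uv,z,M):
    o,d=ray(c,uv,M); return o+d*(z-o[2])/d[2]
def proj(c,P,M):
    Mi=np.linalg.inv(M); r,_=cv2.Rodrigues(Mi[:3,:3]); return cv2.projectPoints(np.array(P,float).reshape(-1,1,3),r,Mi[:3,3],K(c),np.array(c["dist"]))[0][:,0]
E
python3 - <<'E'
from h import *
Z={"battery_mid":.025,"lens_mid":.025,"camera_mid":.025,"lamp_mid":.025,"long_battery_mid":.025,"coarse_lamp_mid":.025,"insert_long":.004,"insert_round":.004,"insert_square":.004,"insert_comb":.004}
for n in ["scene","side"]:
    c=eyes.camera(n);M=T(c)
    for k,z in Z.items():
        for r in eyes.spot_point(n,k)[:4]:
            if r["p"]>.2: print(n,k,round(r["p"],2),np.round(r["uv"]),np.round(onz(c,r["uv"],z,M),3))
    if n=="side": im=c["img"][110:230,220:350]
    else: im=c["img"][190:305,140:310]
    cv2.imwrite(f"pics/z_{n}.png",cv2.resize(im,None,fx=4.5,fy=4.5,interpolation=cv2.INTER_CUBIC)[:,:,::-1])
print(ctrl.observe()["t"])
E
```

```text
scene battery_mid 0.65 [278. 242.] [ 0.6   -0.087  0.025]
scene lens_mid 0.9 [252. 215.] [ 0.47  -0.093  0.025]
scene camera_mid 0.75 [189. 284.] [ 0.619 -0.322  0.025]
scene lamp_mid 0.79 [237. 264.] [ 0.616 -0.203  0.025]
scene lamp_mid 0.64 [356. 222.] [0.634 0.12  0.025]
scene long_battery_mid 0.25 [355. 223.] [0.635 0.117 0.025]
scene coarse_lamp_mid 0.75 [208. 225.] [ 0.45  -0.207  0.025]
scene insert_long 0.93 [284. 180.] [0.344 0.075 0.004]
scene insert_long 0.93 [221. 200.] [ 0.336 -0.124  0.004]
scene insert_long 0.92 [333. 168.] [0.364 0.239 0.004]
scene insert_long 0.57 [336. 272.] [ 0.737 -0.012  0.004]
scene insert_round 0.75 [211. 227.] [ 0.435 -0.195  0.004]
scene insert_round 0.56 [252. 214.] [ 0.442 -0.081  0.004]
scene insert_square 0.9 [358. 221.] [0.612 0.145 0.004]
scene insert_comb 0.7 [386. 211.] [0.62  0.237 0.004]
side battery_mid 0.63 [247. 201.] [ 0.603 -0.088  0.025]
side battery_mid 0.63 [223. 339.] [0.605 0.249 0.025]
side lens_mid 0.63 [313. 205.] [ 0.465 -0.085  0.025]
side camera_mid 0.68 [255. 140.] [ 0.609 -0.324  0.025]
side lamp_mid 0.74 [250. 172.] [ 0.606 -0.192  0.025]
side lamp_mid 0.23 [313. 140.] [ 0.465 -0.333  0.025]
side long_battery_mid 0.62 [313. 140.] [ 0.464 -0.332  0.025]
side coarse_lamp_mid 0.93 [318. 174.] [ 0.453 -0.194  0.025]
side insert_long 0.93 [385. 361.] [0.349 0.261 0.004]
side insert_long 0.73 [286. 338.] [0.505 0.227 0.004]
side insert_long 0.72 [182. 236.] [0.725 0.    0.004]
side insert_long 0.56 [380. 204.] [ 0.318 -0.122  0.004]
side insert_round 0.84 [277. 294.] [0.526 0.137 0.004]
side insert_round 0.28 [248. 204.] [ 0.604 -0.106  0.004]
side insert_square 0.73 [223. 290.] [0.623 0.132 0.004]
side insert_comb 0.61 [221. 341.] [0.612 0.239 0.004]
1.25
```

View pics/z_side.png

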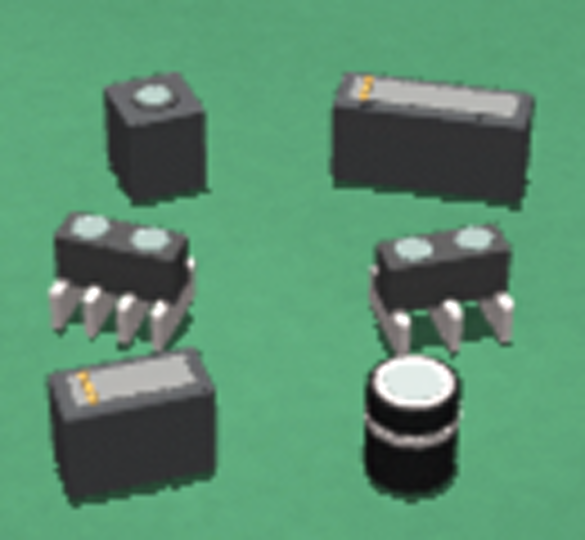

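View pics/z_scene.png

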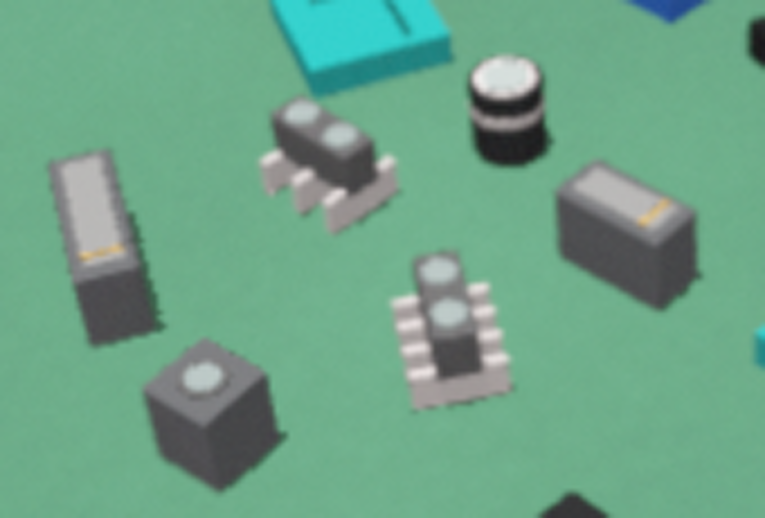

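carry_out([
  [[0.414,-0.41,0.05,0,0,0.335],[0.414,-0.41,0.05,0,0,0.335],[0.414,-0.41,0.05,0,0,0.335],[0.414,-0.41,0.05,0,0,0.335],[0.414,-0.41,0.05,0,0,0.335]],
], hand=1)

```text
t: 1.75
ee_pos: [0.3809, 0.4166, 0.2439]
tool_rot: [0.0, 3.141, 0.001]
wrist_force: [1.4, 0.5, -0.5]
gripper_width: 0.0874
```

carry_out([
  [[0.239,-0.237,0.026,0,0,0],[0.239,-0.237,0.026,0,0,0],[0.239,-0.237,0.026,0,0,0],[0.239,-0.237,0.026,0,0,0],[0.239,-0.237,0.026,0,0,0]],
])

```text
t: 2.25
ee_pos: [0.558, 0.2409, 0.2632]
tool_rot: [0.001, 3.141, 0.0]
wrist_force: [-0.1, 0.6, 0.7]
gripper_width: 0.0868
```

carry_out([
  [[0.065,-0.065,0.007,0,0,0],[0.065,-0.065,0.007,0,0,0],[0.065,-0.065,0.007,0,0,0]],
])

```text
t: 2.55
ee_pos: [0.6251, 0.1728, 0.2698]
tool_rot: [0.01, 3.14, -0.003]
wrist_force: [0.3, 0.7, -0.2]
gripper_width: 0.0869
```

```bash
python3 - <<'E'
from h import *
import pickle
s=ctrl.observe(); c=eyes.camera("wrist");M=T(c,s)
pickle.dump((s,c),open("case.pkl","wb"))
print(s["t"],s["ee_pos"],s["tool_rot"],s["qvel"])
cv2.imwrite("pics/case1.png",c["img"][:,:,::-1])
for k in ["insert_long","insert_round","insert_square","insert_comb"]:
    for r in eyes.spot_point("wrist",k)[:3]: print(k,round(r["p"],2),np.round(r["uv"]),np.round(onz(c,r["uv"],.004,M),3))
E
```

```text
2.55 [0.62508382 0.17283137 0.26980432] [ 1.00369384e-02  3.13990438e+00 -2.51214550e-03] [ 0.07044547 -0.03468079  0.05485203  0.04506243  0.01960261  0.04829163]
insert_long 0.9 [167. 246.] [ 0.73  -0.007  0.004]
insert_long 0.76 [318.  99.] [0.514 0.226 0.004]
insert_long 0.37 [316. 170.] [0.611 0.226 0.004]
insert_round 0.91 [255. 104.] [0.519 0.139 0.004]
insert_square 0.62 [259. 176.] [0.619 0.142 0.004]
insert_comb 0.76 [321. 171.] [0.612 0.234 0.004]
```

View pics/case1.png

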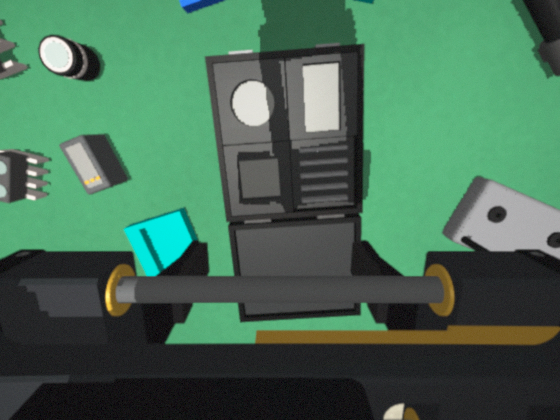

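```bash
python3 - <<'E'
from h import *
import pickle
s=ctrl.observe(); c=eyes.camera("wrist");M=T(c,s)
pickle.dump((s,c),open("case.pkl","wb"))
print(s["t"],s["ee_pos"],s["tool_rot"],np.abs(s["qvel"]).max())
im=c["img"][35:225,195:375]
cv2.imwrite("pics/case2.png",np.clip(cv2.resize(im,None,fx=3.1,fy=3.1,interpolation=cv2.INTER_CUBIC)[:,:,::-1].astype(float)*1.8,0,255).astype(np.uint8))
for k in ["insert_long","insert_round","insert_square","insert_comb"]:
    for r in eyes.spot_point("wrist",k)[:3]: print(k,round(r["p"],2),np.round(r["uv"]),np.round(onz(c,r["uv"],.004,M),3))
E
```

```text
2.8 [0.62093628 0.17870634 0.26967638] [ 9.38561421e-04 -3.14100824e+00 -4.50563372e-04] 0.010320047110807556
insert_long 0.82 [165. 247.] [ 0.728 -0.002  0.004]
insert_long 0.66 [313. 104.] [0.515 0.225 0.004]
insert_round 0.85 [249. 107.] [0.519 0.136 0.004]
insert_round 0.17 [315. 174.] [0.612 0.231 0.004]
insert_square 0.7 [254. 177.] [0.616 0.141 0.004]
insert_square 0.63 [312. 176.] [0.614 0.227 0.004]
insert_comb 0.86 [314. 174.] [0.612 0.23  0.004]
```

View pics/case2.png

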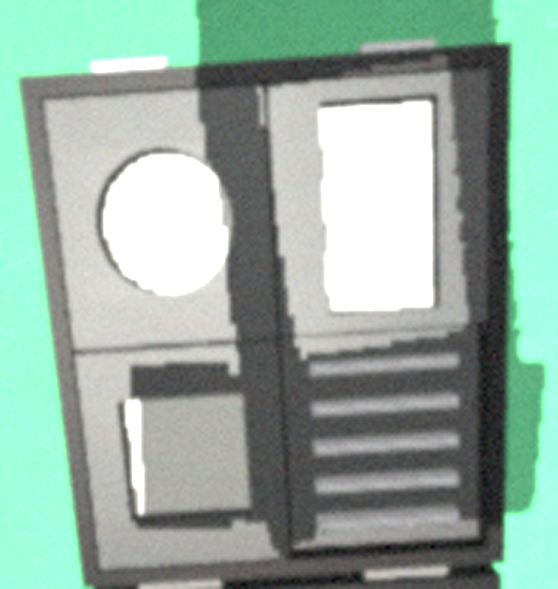

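```bash
cat > casefit.py <<'E'
from h import *
import pickle
from scipy.optimize import least_squares
s,c=pickle.load(open("case.pkl","rb"));M=T(c,s)
# model (x,y,z mm), crop px
pts=[((-110,-100,26),(22,80)),((-110,100,26),(509,45)),((110,-100,26),(86,587)),
((-51-42,46+24,10),(437,99)),((-51-42,46-24,26),(318,103)),((-51+42,46+24,10),(436,311)),
((15,46-33,26),(310,368)),((15,46+33,26),(459,361)),((51,13,26),(315,449)),((51,79,26),(460,440)),((69,13,26),(316,490)),((69,79,26),(460,480)),
((51+28,-46-28,10),(140,516)),((51-28,-46-28,26),(130,367))]
P=np.array([p for p,_ in pts])/1000.; q=np.array([u for _,u in pts])/3.1+[195,35]
def W(v):
    a=v[2]; Rz=np.array([[np.cos(a),-np.sin(a),0],[np.sin(a),np.cos(a),0],[0,0,1]])
    return P@Rz.T+[v[0],v[1],0]
r=least_squares(lambda v:(proj(c,W(v),M)-q).ravel(),[.565,.185,.06],loss="soft_l1")
v=r.x; print(v, np.degrees(v[2])); print(np.round((proj(c,W(v),M)-q),1).tolist())
a=v[2]
for n,(x,y) in dict(long=(-51,46),round=(-51,-46),square=(51,-46),comb=(51,46)).items():
    print(n,np.round([v[0]+(np.cos(a)*x-np.sin(a)*y)/1e3,v[1]+(np.sin(a)*x+np.cos(a)*y)/1e3],4))
E
python3 casefit.py
```

```text
[0.56740685 0.18659705 0.06497088] 3.7225571128644805
[[-1.4, -1.3], [1.6, -1.6], [-0.8, 0.8], [-1.6, 0.4], [1.0, -0.6], [-0.7, -1.8], [0.6, 1.0], [0.8, 0.1], [0.3, 0.8], [0.6, 0.7], [0.6, 0.0], [0.6, 0.3], [-1.3, -0.5], [-3.8, 11.3]]
long [0.5135 0.2292]
round [0.5195 0.1374]
square [0.6213 0.144 ]
comb [0.6153 0.2358]
```

carry_out([
  [[-0.02,-0.38,0,0,0,0],[-0.02,-0.38,0,0,0,0],[-0.02,-0.38,0,0,0,0],[-0.02,-0.38,0,0,0,0],[-0.02,-0.38,0,0,0,0]],
])

```text
t: 3.55
ee_pos: [0.6083, -0.0734, 0.2701]
tool_rot: [-0.0, 3.141, -0.0]
wrist_force: [1.1, -0.3, -0.5]
gripper_width: 0.0873
```

carry_out([
  [[-0.007,-0.13,0,0,0,0],[-0.007,-0.13,0,0,0,0],[-0.007,-0.13,0,0,0,0],[-0.007,-0.13,0,0,0,0],[-0.007,-0.13,0,0,0,0]],
])

```text
t: 4.05
ee_pos: [0.6015, -0.2023, 0.2697]
tool_rot: [-0.003, -3.141, -0.001]
wrist_force: [0.6, 0.5, -0.1]
gripper_width: 0.087
```

```bash
python3 - <<'E'
from h import *
import pickle
s=ctrl.observe(); c=eyes.camera("wrist");M=T(c,s)
pickle.dump((s,c),open("obj.pkl","wb"))
print(s["t"],s["ee_pos"],s["tool_rot"],np.abs(s["qvel"]).max())
im=c["img"]
cv2.imwrite("pics/obj.png",np.clip(im[:,:,::-1].astype(float)*1.3,0,255).astype(np.uint8))
for k in ["battery_mid","lens_mid","camera_mid","lamp_mid","coarse_lamp_mid","long_battery_mid"]:
    for r in eyes.spot_point("wrist",k)[:3]: print(k,round(r["p"],2),np.round(r["uv"]),np.round(onz(c,r["uv"],.025,M),3))
E
```

```text
4.05 [ 0.60151048 -0.20229165  0.26968971] [-3.21404230e-03 -3.14147301e+00 -9.02243180e-04] 0.03416152455509298
battery_mid 0.76 [364. 178.] [ 0.595 -0.084  0.025]
lens_mid 0.82 [368.  79.] [ 0.467 -0.088  0.025]
camera_mid 0.95 [200. 185.] [ 0.605 -0.315  0.025]
lamp_mid 0.88 [284. 187.] [ 0.607 -0.197  0.025]
coarse_lamp_mid 0.57 [284.  69.] [ 0.455 -0.197  0.025]
long_battery_mid 0.96 [177.  68.] [ 0.454 -0.332  0.025]
```

View pics/obj.png

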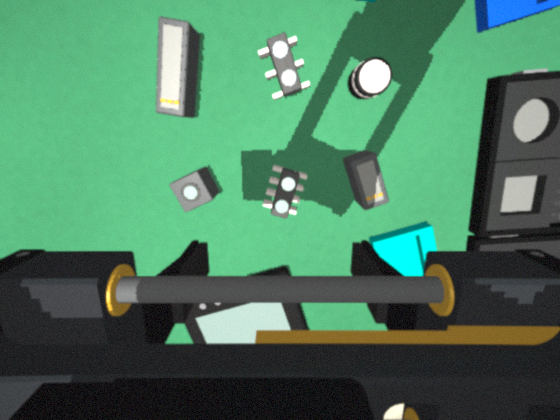

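```bash
python3 - <<'E'
from h import *
import pickle
s=ctrl.observe(); c=eyes.camera("wrist")
pickle.dump((s,c),open("obj.pkl","wb"));print(s["ee_pos"],s["t"])
im=c["img"]
t=[cv2.resize(im[v-40:v+40,u-40:u+40],(390,290*390//290),interpolation=cv2.INTER_CUBIC)[:,:,::-1] for u,v in [(366,178),(368,79),(196,187),(284,187)]]
t=[cv2.resize(x,(300,300)) for x in t]
cv2.imwrite("pics/z4.png",np.clip(np.vstack([np.hstack(t[:2]),np.hstack(t[2:])]).astype(float)*1.7,0,255).astype(np.uint8))
E
```

```text
[ 0.60194447 -0.20096161  0.26993408] 4.4
```

View pics/z4.png

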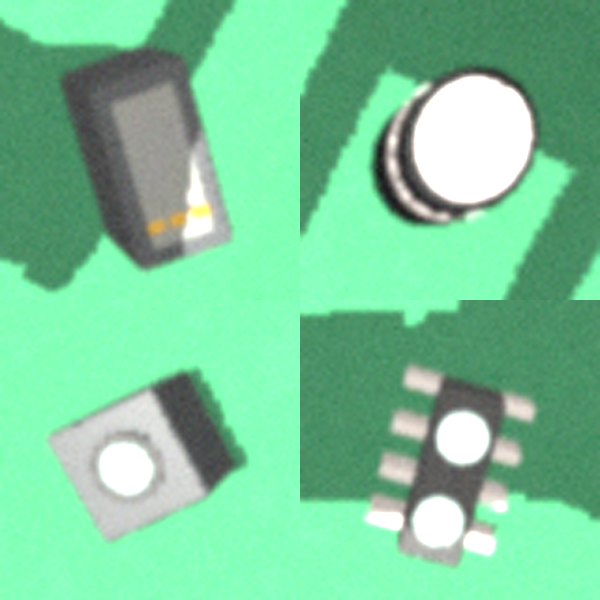

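```bash
cat > objfit.py <<'E'
from h import *
import pickle
from scipy.optimize import least_squares
s,c=pickle.load(open("obj.pkl","rb"));M=T(c,s)
def fit(name,o,pts,v0):
    P=np.array([p for p,_ in pts])/1000.; q=np.array([u for _,u in pts])/3.75+np.array(o)-40
    def W(v):
        a=v[2]; Rz=np.array([[np.cos(a),-np.sin(a),0],[np.sin(a),np.cos(a),0],[0,0,1]]); return P@Rz.T+[v[0],v[1],0]
    r=least_squares(lambda v:(proj(c,W(v),M)-q).ravel(),v0,loss="soft_l1")
    print(name,np.round(r.x,4),"deg",np.degrees(r.x[2]).round(1),np.round(proj(c,W(r.x),M)-q,1).tolist())
fit("bat",(366,178),[((36,-18,50),(145,268)),((36,18,50),(232,240)),((-36,-18,0),(63,78)),((-36,18,50),(188,74)),((-36,-18,50),(103,100))],[.595,-.085,.2])
fit("cam",(196,187),[((-22,-22,50),(50,138)),((-22,22,50),(155,88)),((22,22,50),(208,192)),((22,-22,50),(110,240))],[.605,-.315,.4])
fit("lamp",(284,187),[((-32,-12,50),(145,75)),((-32,12,50),(205,92)),((32,12,50),(158,265)),((32,-12,50),(100,248))],[.605,-.195,-.3])
print("lens",onz(c,(368-40+174/3.75,79-40+140/3.75),.05,M))
for n in ["side","scene"]:
    pass
E
python3 objfit.py
```

```text
bat [ 0.5992 -0.0804  0.3441] deg 19.7 [[-0.2, 3.6], [2.5, 2.5], [-0.7, 0.2], [1.0, -4.0], [-3.4, -1.5]]
cam [ 0.6086 -0.3193  0.4402] deg 25.2 [[-1.1, -0.4], [-0.0, -1.2], [2.1, 0.6], [-0.1, 1.2]]
lamp [ 0.6108 -0.1947 -0.2522] deg -14.5 [[-0.9, 0.4], [0.8, 0.5], [0.8, -0.7], [-0.7, -0.3]]
lens [ 0.46805435 -0.08774707  0.05      ]
```

```bash
cat > ov.py <<'E'
from h import *
import pickle,sys
s,c=pickle.load(open("obj.pkl","rb"));M=T(c,s)
def box(im,x,y,a,hx,hy,z0,z1,col):
    Rz=np.array([[np.cos(a),-np.sin(a)],[np.sin(a),np.cos(a)]])
    b=(np.array([[-hx,-hy],[hx,-hy],[hx,hy],[-hx,hy]])@Rz.T)+[x,y]
    for z in (z0,z1):
        p=proj(c,np.c_[b,np.full(4,z)],M)*4; cv2.polylines(im,[np.round(p*16).astype(np.int32)],True,col,1,cv2.LINE_AA,4)
im=np.clip(cv2.resize(c["img"],None,fx=4,fy=4,interpolation=cv2.INTER_CUBIC)[:,:,::-1].astype(float)*1.7,0,255).astype(np.uint8).copy()
B=eval(sys.argv[1]);
box(im,*B,.036,.018,0,.05,(0,0,255))
box(im,.6086,-.3193,.44,.022,.022,0,.05,(0,0,255))
box(im,.6108,-.1947,-.2522,.032,.012,.02,.05,(0,0,255))
box(im,.6108,-.1947,-.2522,.0295,.025,0,.02,(255,0,0))
o=[im[(v-34)*4:(v+34)*4,(u-34)*4:(u+34)*4] for u,v in [(366,178),(368,79),(196,187),(284,187)]]
cv2.imwrite("pics/"+sys.argv[2],np.vstack([np.hstack(o[:2]),np.hstack(o[2:])]))
E
python3 ov.py "(.5992,-.0804,.344)" ov1.png
```

```text
(no output)
```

View pics/ov1.png

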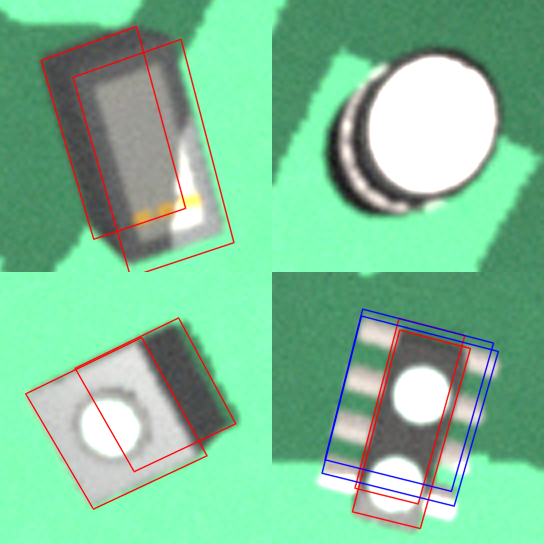

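```bash
python3 - <<'E'
from h import *
import pickle
s,c=pickle.load(open("obj.pkl","rb"))
im=c["img"][140:216,325:405][:,:,::-1]
g=(255*(im/255.)**.45).astype(np.uint8)
cv2.imwrite("pics/b.png",cv2.resize(g,None,fx=7,fy=7,interpolation=cv2.INTER_NEAREST))
E
```

```text
(no output)
```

View pics/b.png

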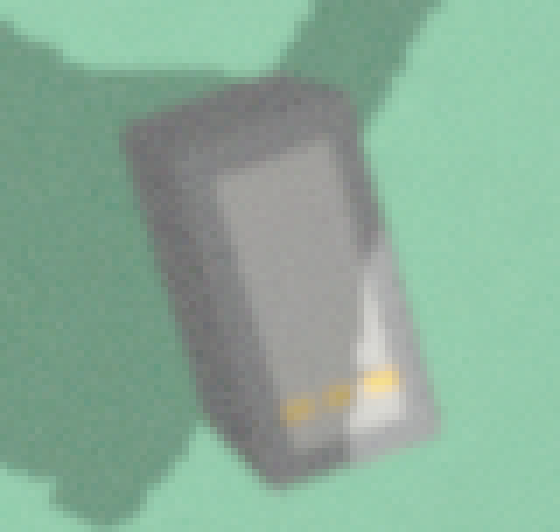

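```bash
python3 - <<'E'
from h import *
import pickle
from scipy.optimize import least_squares
s,c=pickle.load(open("obj.pkl","rb"));M=T(c,s)
pts=[((36,-18,50),(275,488)),((36,18,50),(440,435)),((-36,18,50),(358,98)),((-36,-18,0),(124,135)),((-36,18,0),(280,73)),((36,-18,0),(207,422))]
P=np.array([p for p,_ in pts])/1000.; q=np.array([u for _,u in pts])/7+[324.5,139.5]
for k in (0,1):
    def W(v):
        a=v[2]; Rz=np.array([[np.cos(a),-np.sin(a),0],[np.sin(a),np.cos(a),0],[0,0,1]]); return P@Rz.T+[v[0],v[1],k*v[3]]
    r=least_squares(lambda v:(proj(c,W(v),M)-q).ravel(),[.595,-.085,.2,0])
    print(np.round(r.x,4),np.degrees(r.x[2]),np.round(proj(c,W(r.x),M)-q,1).tolist())
E
```

```text
[ 0.5965 -0.0825  0.342   0.    ] 19.594237177782524 [[-0.7, 2.0], [1.6, 1.0], [0.1, -1.9], [-1.3, -1.7], [0.3, -1.3], [-0.1, 2.2]]
[ 0.601  -0.0748  0.3398 -0.0258] 19.466737846616958 [[-0.6, -0.0], [0.1, -0.5], [-0.5, -0.2], [0.1, -0.5], [0.4, 0.4], [0.5, 0.9]]
```

carry_out([
  [[-0.004,0.117,-0.15,0,0,0.34],[-0.004,0.117,-0.15,0,0,0.34],[-0.004,0.117,-0.15,0,0,0.34],[-0.004,0.117,-0.15,0,0,0.34],[-0.004,0.117,-0.15,0,0,0.34]],
])

```text
t: 4.95
ee_pos: [0.5934, -0.0806, 0.1138]
tool_rot: [0.534, -3.086, -0.009]
wrist_force: [-0.7, -0.9, 0.3]
gripper_width: 0.0872
```

```bash
cat > look.py <<'E'
from h import *
import pickle,sys
s=ctrl.observe(); c=eyes.camera("wrist")
pickle.dump((s,c),open("last.pkl","wb"))
print(s["t"],np.round(s["ee_pos"],4),np.round(s["tool_rot"],3),s["gripper_width"],np.round(s["wrist_force"],1))
cv2.imwrite("pics/"+sys.argv[1],(255*(c["img"][:,:,::-1]/255.)**.6).astype(np.uint8))
E
python3 look.py w1.png
```

```text
4.95 [ 0.5934 -0.0806  0.1138] [ 0.534 -3.086 -0.009] 0.08717512305150386 [-0.7 -0.9  0.3]
```

View pics/w1.png

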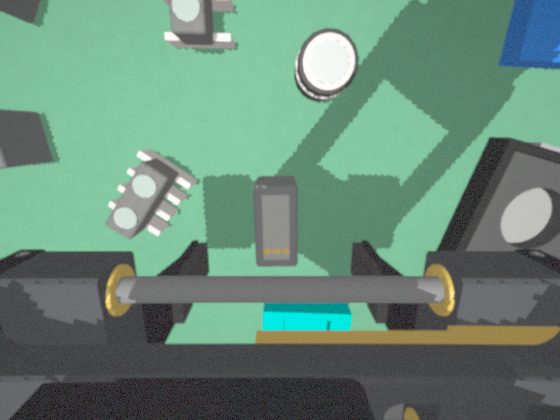

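```bash
python3 look.py w2.png; python3 - <<'E'
from h import *
import pickle
s,c=pickle.load(open("last.pkl","rb"))
print(np.abs(s["qvel"]).max())
g=(255*(c["img"][150:290,220:330][:,:,::-1]/255.)**.45).astype(np.uint8)
cv2.imwrite("pics/b2.png",cv2.resize(g,None,fx=4,fy=4,interpolation=cv2.INTER_NEAREST))
M=T(c,s); print(proj(c,[[.598,-.084,.05]],M), proj(c,[s["ee_pos"]-[0,0,.05]],M))
E
```

```text
5.0 [ 0.5955 -0.0829  0.117 ] [ 0.534 -3.091 -0.004] 0.08699300270295053 [ 0.7 -0.6  1.6]
0.07622570960415297
[[277.04198073 226.12536705]] [[279.41451794 230.96298282]]
```

View pics/b2.png

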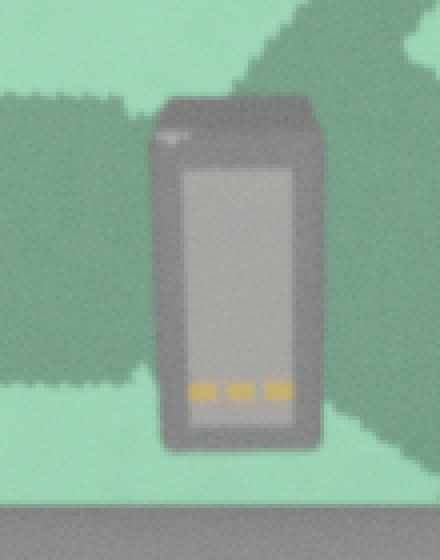

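carry_out([
  [[-0.002,0.001,-0.04,0,0,0],[-0.002,0.001,-0.075,0,0,0],[-0.002,0.001,-0.094,0,0,0],[-0.002,0.001,-0.094,0,0,0],[-0.002,0.001,-0.094,0,0,0]],
])

```text
t: 5.55
ee_pos: [0.5974, -0.0855, 0.0279]
tool_rot: [-0.528, 3.094, -0.002]
wrist_force: [0.9, 0.2, 1.6]
gripper_width: 0.087
```

carry_out([
  [[0,0,0,0,0,0],[0,0,0,0,0,0],[0,0,0,0,0,0],[0,0,0,0,0,0],[0,0,0,0,0,0]],
], hand=-1, force=25)

```text
t: 6.05
ee_pos: [0.5958, -0.0841, 0.0261]
tool_rot: [-0.53, 3.096, -0.0]
wrist_force: [-0.9, 0.1, 0.4]
gripper_width: 0.0549
```

carry_out([
  [[0,0,0,0,0,0],[0,0,0,0,0,0],[0,0,0,0,0,0]],
])

```text
t: 6.35
ee_pos: [0.5956, -0.0839, 0.0257]
tool_rot: [0.53, -3.096, -0.0]
wrist_force: [-0.2, 0.2, 1.3]
gripper_width: 0.0362
```

carry_out([
  [[0,0,0.05,0,0,0],[-0.005,0.02,0.1,0,0,-0.05],[-0.018,0.07,0.104,0,0,-0.2],[-0.03,0.12,0.104,0,0,-0.275],[-0.043,0.168,0.104,0,0,-0.275]],
])

```text
t: 6.85
ee_pos: [0.5539, 0.0791, 0.1303]
tool_rot: [-0.095, 3.139, 0.0]
wrist_force: [1.0, -0.2, -2.8]
gripper_width: 0.0356
```

carry_out([
  [[-0.013,0.047,0,0,0,0],[-0.026,0.095,0,0,0,0],[-0.039,0.143,0,0,0,0],[-0.039,0.145,0,0,0,0],[-0.039,0.145,0,0,0,0]],
])

```text
t: 7.35
ee_pos: [0.5144, 0.2239, 0.1293]
tool_rot: [0.106, -3.139, 0.001]
wrist_force: [0.2, 0.2, -1.8]
gripper_width: 0.0361
```

carry_out([
  [[0,0,0,0,0,0],[0,0,0,0,0,0]],
])

```text
t: 7.55
ee_pos: [0.5157, 0.2214, 0.1295]
tool_rot: [0.098, -3.14, 0.001]
wrist_force: [0.3, -0.7, -1.9]
gripper_width: 0.036
```

```bash
python3 look.py w3.png
```

```text
7.55 [0.5157 0.2214 0.1295] [ 9.80e-02 -3.14e+00  1.00e-03] 0.03597258399283452 [ 0.3 -0.7 -1.9]
```

View pics/w3.png

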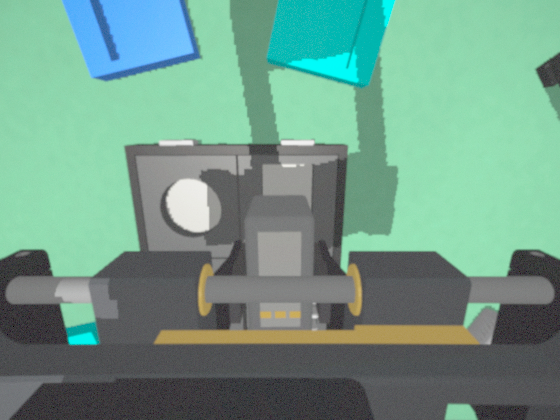

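```bash
python3 look.py w4.png;python3 - <<'E'
from h import *
import pickle
s,c=pickle.load(open("last.pkl","rb"))
g=(255*(c["img"][130:270,115:360][:,:,::-1]/255.)**.45).astype(np.uint8)
cv2.imwrite("pics/b3.png",cv2.resize(g,None,fx=3.2,fy=3.2,interpolation=cv2.INTER_NEAREST))
E
```

```text
7.6 [0.5158 0.2214 0.1296] [ 0.097 -3.14   0.   ] 0.03577306528340422 [ 0.3  0.6 -2.6]
```

View pics/b3.png

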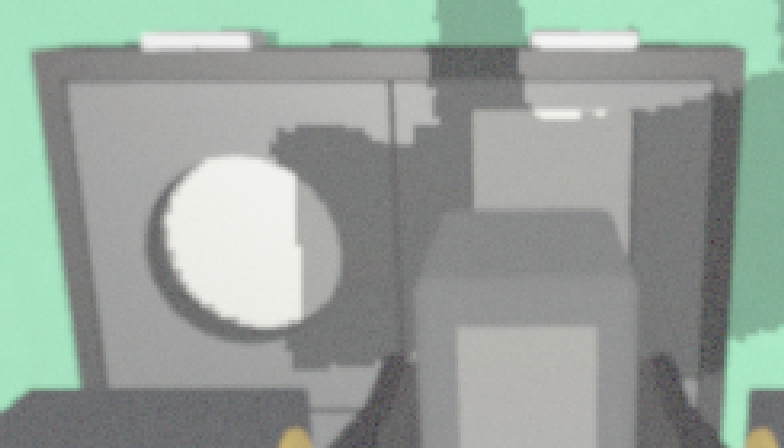

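```bash
python3 - <<'E'
from h import *
import pickle
from scipy.optimize import least_squares
s,c=pickle.load(open("last.pkl","rb"));M=T(c,s)
pts=[((-110,-100,26),(34,53)),((-110,100,26),(746,50)),((-102,-92,26),(67,82)),((-102,92,26),(713,80)),((-102,0,26),(391,82)),((-93,22,26),(473,110)),((-93,70,26),(633,108)),((-51-29,-46,26),(237,155)),((-51+29,-46,26),(245,343)),((-51,-46-29,26),(146,250)),((0,-20,26),(330,410))]
P=np.array([p for p,_ in pts])/1000.; q=np.array([u for _,u in pts])/3.2+[115,130]
def W(v):
    a=v[2]; Rz=np.array([[np.cos(a),-np.sin(a),0],[np.sin(a),np.cos(a),0],[0,0,1]]); return P@Rz.T+[v[0],v[1],0]
r=least_squares(lambda v:(proj(c,W(v),M)-q).ravel(),[.565,.185,.06],loss="soft_l1")
v=r.x; print(np.round(v,4)); print(np.round((proj(c,W(v),M)-q),1).tolist())
a=v[2]
for n,(x,y) in dict(long=(-51,46),round=(-51,-46),square=(51,-46),comb=(51,46)).items():
    print(n,np.round([v[0]+(np.cos(a)*x-np.sin(a)*y)/1e3,v[1]+(np.sin(a)*x+np.cos(a)*y)/1e3],4))
# battery in hand: top front edge corners at z=tcp+.024
for u in [(413,283),(638,283)]: print(onz(c,np.array(u)/3.2+[115,130],s["ee_pos"][2]+.024,M))
E
```

```text
[0.5674 0.186  0.0609]
[[-2.2, -1.4], [1.2, -0.1], [-2.1, -1.2], [1.9, -0.3], [-0.1, -1.0], [-1.0, 0.4], [2.0, 1.1], [-1.3, 0.5], [1.4, 0.8], [-1.0, 1.2], [2.9, 0.6]]
long [0.5137 0.2288]
round [0.5193 0.137 ]
square [0.6211 0.1432]
comb [0.6155 0.235 ]
[0.48326671 0.2015085  0.15361239]
[0.48112893 0.23610758 0.15361239]
```

carry_out([
  [[-0.003,0.008,-0.02,0,0,0],[-0.003,0.008,-0.05,0,0,0],[-0.003,0.008,-0.06,0,0,0],[-0.003,0.008,-0.06,0,0,0],[-0.003,0.008,-0.06,0,0,0]],
])

```text
t: 8.15
ee_pos: [0.513, 0.2305, 0.0705]
tool_rot: [-0.1, 3.139, 0.0]
wrist_force: [0.0, 0.4, -1.9]
gripper_width: 0.0357
```

```bash
python3 look.py w5.png
```

```text
8.15 [0.513  0.2305 0.0705] [-0.1    3.139  0.   ] 0.0357390452111161 [ 0.   0.4 -1.9]
```

View pics/w5.png

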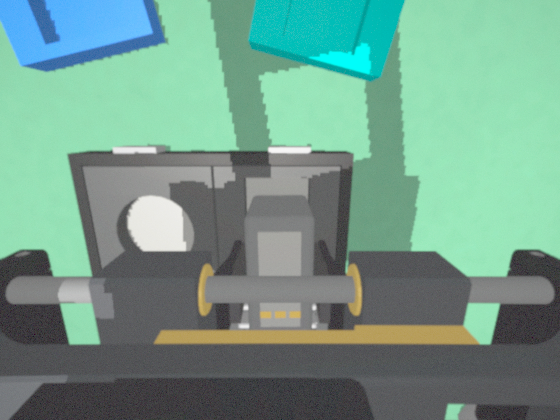

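carry_out([
  [[0,0,-0.015,0,0,0],[0,0,-0.028,0,0,0],[0,0,-0.033,0,0,0],[0,0,-0.033,0,0,0],[0,0,-0.033,0,0,0]],
])

```text
t: 8.7
ee_pos: [0.512, 0.2308, 0.0362]
tool_rot: [0.101, -3.139, 0.0]
wrist_force: [0.4, -0.1, -1.9]
gripper_width: 0.0356
```

```bash
python3 look.py w6.png
```

```text
8.7 [0.512  0.2308 0.0362] [ 0.101 -3.139  0.   ] 0.035643785671800085 [ 0.4 -0.1 -1.9]
```

View pics/w6.png

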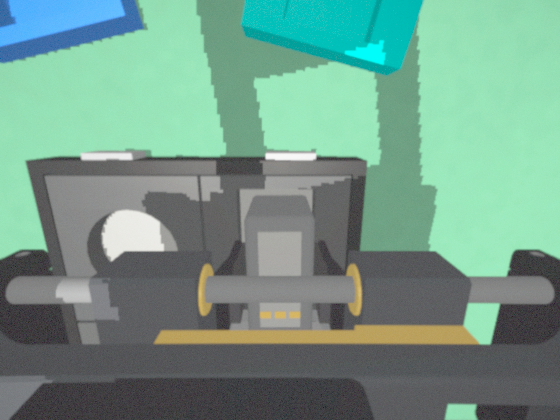

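carry_out([
  [[0,0,-0.001,0,0,0],[0,0,-0.001,0,0,0],[0,0,-0.001,0,0,0],[0,0,0,0,0,0],[0,0,0.02,0,0,0]],
], hand=1)

```text
t: 9.25
ee_pos: [0.5101, 0.2301, 0.0546]
tool_rot: [0.101, -3.135, 0.002]
wrist_force: [-0.6, 0.2, -0.2]
gripper_width: 0.068
```

carry_out([
  [[0,0,0.05,0,0,0],[0,0,0.1,0,0,0],[0.01,-0.03,0.14,0,0,-0.065],[0.01,-0.06,0.14,0,0,-0.065],[0.01,-0.06,0.14,0,0,-0.065]],
])

```text
t: 9.75
ee_pos: [0.5239, 0.1684, 0.1993]
tool_rot: [0.005, 3.137, -0.001]
wrist_force: [0.2, -0.4, -0.8]
gripper_width: 0.0871
```

```bash
python3 look.py w7.png
```

```text
9.75 [0.5239 0.1684 0.1993] [ 5.000e-03  3.137e+00 -1.000e-03] 0.08710468499184224 [ 0.2 -0.4 -0.8]
```

View pics/w7.png

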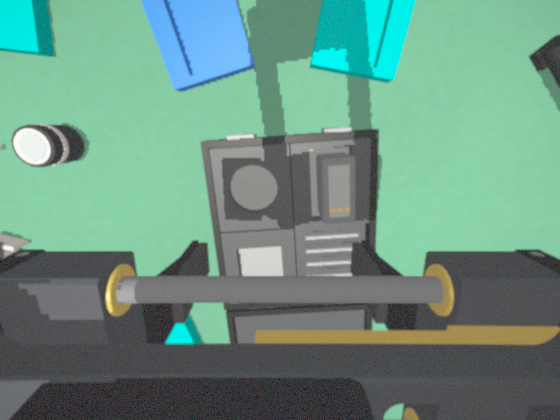

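carry_out([
  [[-0.01,-0.05,0,0,0,0],[-0.02,-0.1,0,0,0,0],[-0.035,-0.15,-0.02,0,0,0],[-0.045,-0.2,-0.045,0,0,0],[-0.055,-0.24,-0.07,0,0,0]],
])

```text
t: 10.3
ee_pos: [0.4695, -0.0593, 0.1324]
tool_rot: [-0.0, 3.141, 0.0]
wrist_force: [0.9, 0.1, 0.6]
gripper_width: 0.0875
```

carry_out([
  [[0,-0.017,0,0,0,0],[0,-0.017,0,0,0,0],[0,-0.017,0,0,0,0],[0,-0.017,0,0,0,0]],
])

```text
t: 10.7
ee_pos: [0.4703, -0.0743, 0.1332]
tool_rot: [-0.001, 3.141, 0.001]
wrist_force: [-0.8, -1.0, -0.1]
gripper_width: 0.0867
```

```bash
python3 look.py w8.png; python3 - <<'E'
from h import *
import pickle
s,c=pickle.load(open("last.pkl","rb"));M=T(c,s)
print(proj(c,[[.467,-.088,.05]],M), np.abs(s["qvel"]).max())
for r in eyes.spot_point("wrist","lens_mid")[:2]: print(r["p"],onz(c,r["uv"],.025,M))
E
```

```text
10.7 [ 0.4703 -0.0743  0.1332] [-1.000e-03  3.141e+00  1.000e-03] 0.08665504699429112 [-0.8 -1.  -0.1]
[[264.26423648 213.92689265]] 0.00623477403148999
0.85 [ 0.46737968 -0.08738847  0.025     ]
```

View pics/w8.png

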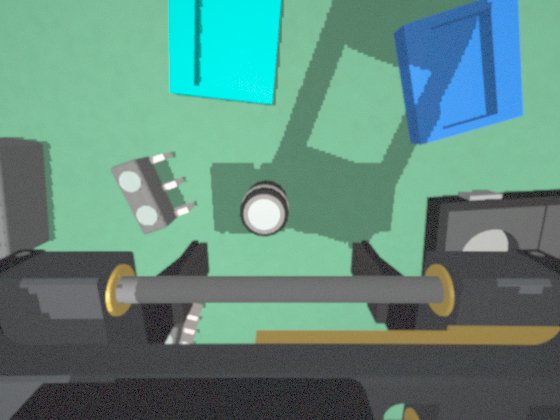

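carry_out([
  [[-0.004,-0.013,0,0,0,0],[-0.004,-0.013,0,0,0,0],[-0.004,-0.013,-0.03,0,0,0],[-0.004,-0.013,-0.06,0,0,0],[-0.004,-0.013,-0.06,0,0,0]],
], hand=0.5)

```text
t: 11.3
ee_pos: [0.4625, -0.0875, 0.0695]
tool_rot: [-0.002, -3.134, -0.004]
wrist_force: [-1.2, 0.8, -1.0]
gripper_width: 0.0662
```

```bash
python3 look.py w9.png
```

```text
11.3 [ 0.4625 -0.0875  0.0695] [-2.000e-03 -3.134e+00 -4.000e-03] 0.06618925680018815 [-1.2  0.8 -1. ]
```

View pics/w9.png

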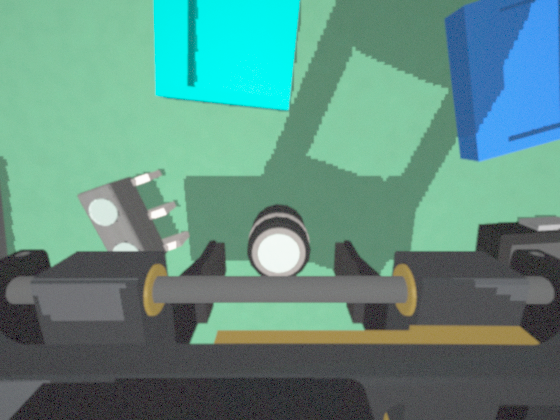

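carry_out([
  [[0,0,-0.02,0,0,0],[0,0,-0.04,0,0,0],[0,0,-0.047,0,0,0],[0,0,-0.047,0,0,0]],
])

```text
t: 11.75
ee_pos: [0.4659, -0.0885, 0.0264]
tool_rot: [-0.001, -3.141, -0.0]
wrist_force: [-0.7, -0.0, -0.1]
gripper_width: 0.0655
```

carry_out([
  [[0,0,0,0,0,0],[0,0,0,0,0,0],[0,0,0,0,0,0],[0,0,0,0,0,0],[0,0,0,0,0,0]],
], hand=-1, force=25)

```text
t: 12.25
ee_pos: [0.4665, -0.0887, 0.0269]
tool_rot: [0.001, 3.14, -0.0]
wrist_force: [0.2, 1.3, 5.6]
gripper_width: 0.0435
```

carry_out([
  [[0,0,0.05,0,0,0],[0,0.02,0.1,0,0,0],[0.01,0.07,0.1,0,0,0],[0.022,0.12,0.1,0,0,0],[0.034,0.168,0.1,0,0,0]],
])

```text
t: 12.75
ee_pos: [0.4991, 0.0777, 0.1264]
tool_rot: [0.003, 3.141, -0.0]
wrist_force: [1.1, 0.2, -2.1]
gripper_width: 0.0431
```

carry_out([
  [[0.012,0.047,0,0,0,0],[0.019,0.058,0,0,0,0],[0.019,0.058,0,0,0,0],[0.019,0.058,0,0,0,0],[0.019,0.058,0,0,0,0]],
])

```text
t: 13.25
ee_pos: [0.5174, 0.1327, 0.1256]
tool_rot: [-0.003, -3.14, 0.001]
wrist_force: [0.0, 0.9, -2.8]
gripper_width: 0.0437
```

```bash
python3 look.py w10.png
```

```text
13.25 [0.5174 0.1327 0.1256] [-3.00e-03 -3.14e+00  1.00e-03] 0.04365828458045711 [ 0.   0.9 -2.8]
```

View pics/w10.png

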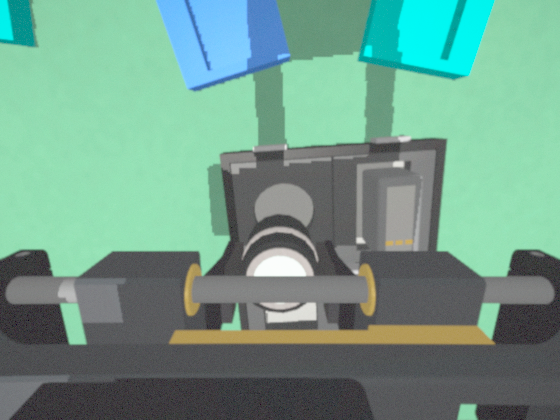

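carry_out([
  [[0.002,0.0045,-0.02,0,0,0],[0.002,0.0045,-0.05,0,0,0],[0.002,0.0045,-0.07,0,0,0],[0.002,0.0045,-0.08,0,0,0],[0.002,0.0045,-0.088,0,0,0]],
])

```text
t: 13.8
ee_pos: [0.5198, 0.1377, 0.0375]
tool_rot: [-0.003, -3.141, 0.0]
wrist_force: [0.8, -0.1, -2.1]
gripper_width: 0.0434
```

carry_out([
  [[0,0,0,0,0,0],[0,0,0,0,0,0],[0,0,-0.001,0,0,0]],
])

```text
t: 14.1
ee_pos: [0.5211, 0.1387, 0.0383]
tool_rot: [0.001, 3.139, 0.0]
wrist_force: [1.0, -0.6, -2.0]
gripper_width: 0.0436
```

```bash
python3 look.py w11.png
```

```text
14.1 [0.5211 0.1387 0.0383] [1.000e-03 3.139e+00 0.000e+00] 0.04358132758776032 [ 1.  -0.6 -2. ]
```

View pics/w11.png

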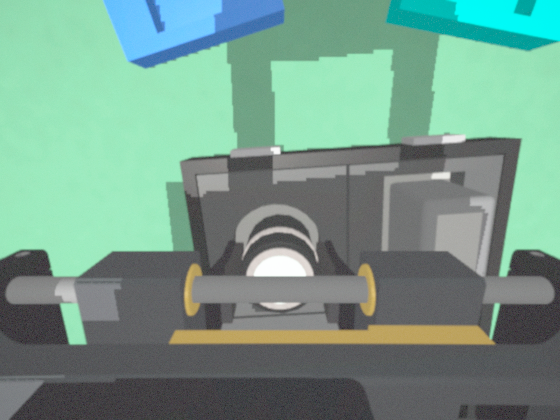

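Lens lies inside the round recess; release with a 1 mm further descent and rise.

carry_out([
  [[-0.001,-0.001,-0.001,0,0,0],[-0.001,-0.001,-0.001,0,0,0]],
])

```text
t: 14.35
ee_pos: [0.5197, 0.1378, 0.0368]
tool_rot: [0.001, 3.14, 0.0]
wrist_force: [0.5, 0.8, 0.9]
gripper_width: 0.0434
```

carry_out([
  [[0,0,0,0,0,0],[0,0,0,0,0,0],[0,0,0,0,0,0],[0,0,0.01,0,0,0],[0,0,0.04,0,0,0]],
], hand=0.5)

```text
t: 14.85
ee_pos: [0.5164, 0.1373, 0.074]
tool_rot: [-0.001, -3.135, 0.001]
wrist_force: [0.1, -0.1, 1.0]
gripper_width: 0.0645
```

carry_out([
  [[0,0,0.05,0,0,0],[0,0,0.1,0,0,0],[0,-0.03,0.13,0,0,0],[0.01,-0.08,0.13,0,0,0.1],[0.02,-0.13,0.13,0,0,0.2]],
], hand=1)

```text
t: 15.35
ee_pos: [0.5398, 0.0088, 0.2092]
tool_rot: [-0.322, 3.12, -0.002]
wrist_force: [1.2, 0.2, -0.7]
gripper_width: 0.0864
```

```bash
python3 look.py w12.png
```

```text
15.35 [0.5398 0.0088 0.2092] [-3.22e-01  3.12e+00 -2.00e-03] 0.08642452653768493 [ 1.2  0.2 -0.7]
```

View pics/w12.png

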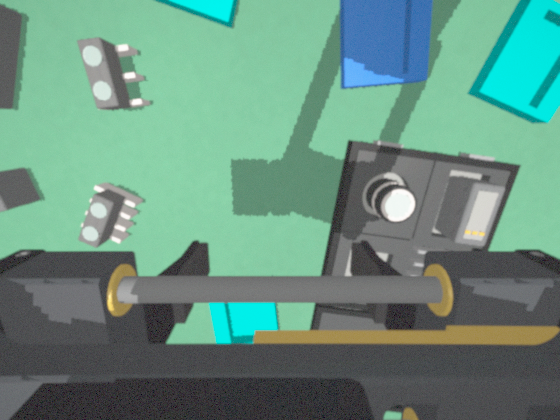

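carry_out([
  [[0.01,-0.048,0,0,0,0.1],[0.02,-0.096,0,0,0,0.24],[0.03,-0.144,0,0,0,0.24],[0.04,-0.192,-0.01,0,0,0.24],[0.05,-0.24,-0.015,0,0,0.24]],
])

```text
t: 15.9
ee_pos: [0.5886, -0.2321, 0.1913]
tool_rot: [-0.683, 3.066, 0.0]
wrist_force: [1.5, 0.4, 0.5]
gripper_width: 0.0871
```

carry_out([
  [[0.01,-0.045,-0.02,0,0,0],[0.018,-0.088,-0.04,0,0,0],[0.018,-0.088,-0.065,0,0,0],[0.018,-0.088,-0.065,0,0,0],[0.018,-0.088,-0.065,0,0,0]],
])

```text
t: 16.4
ee_pos: [0.6063, -0.3175, 0.1259]
tool_rot: [0.684, -3.065, -0.003]
wrist_force: [0.4, 0.9, 0.8]
gripper_width: 0.0869
```

```bash
python3 look.py w13.png; python3 - <<'E'
from h import *
import pickle
s,c=pickle.load(open("last.pkl","rb"));M=T(c,s)
print(proj(c,[[.608,-.319,.05]],M), np.abs(s["qvel"]).max())
for r in eyes.spot_point("wrist","camera_mid")[:2]: print(r["p"],onz(c,r["uv"],.025,M))
E
```

```text
16.4 [ 0.6063 -0.3175  0.1259] [ 6.840e-01 -3.065e+00 -3.000e-03] 0.08690964709144182 [0.4 0.9 0.8]
[[276.90471749 221.26444404]] 0.03894502384406757
0.57 [ 0.60489085 -0.32197043  0.025     ]
```

View pics/w13.png

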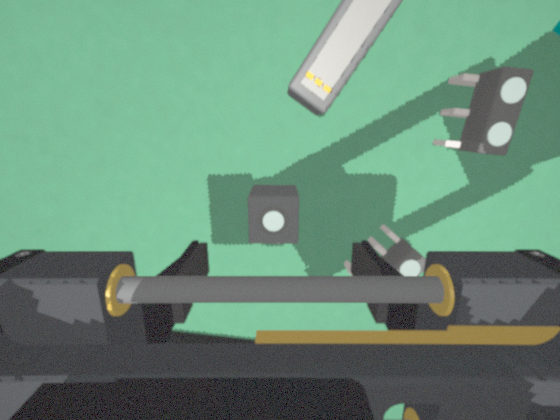

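carry_out([
  [[0.002,-0.003,-0.03,0,0,0],[0.002,-0.003,-0.06,0,0,0],[0.002,-0.003,-0.085,0,0,0],[0.002,-0.003,-0.1,0,0,0],[0.002,-0.003,-0.1,0,0,0]],
])

```text
t: 17.0
ee_pos: [0.608, -0.3199, 0.0249]
tool_rot: [0.686, -3.064, -0.003]
wrist_force: [-0.9, 0.4, -0.4]
gripper_width: 0.0868
```

carry_out([
  [[0,0,0,0,0,0],[0,0,0,0,0,0]],
], hand=0.3)

```text
t: 17.2
ee_pos: [0.6102, -0.3221, 0.0287]
tool_rot: [-0.684, 3.063, -0.004]
wrist_force: [-0.4, 0.7, -0.3]
gripper_width: 0.0779
```

carry_out([
  [[-0.001,0.001,-0.001,0,0,0],[-0.001,0.001,-0.001,0,0,0],[-0.001,0.001,-0.001,0,0,0],[-0.001,0.001,-0.001,0,0,0],[-0.001,0.001,-0.001,0,0,0]],
], hand=-1)

```text
t: 17.7
ee_pos: [0.6079, -0.3207, 0.0254]
tool_rot: [-0.684, 3.066, -0.001]
wrist_force: [1.5, -0.4, 0.7]
gripper_width: 0.0439
```

carry_out([
  [[0,0,0,0,0,0],[0,0,0,0,0,0]],
])

```text
t: 17.9
ee_pos: [0.6079, -0.3207, 0.0254]
tool_rot: [-0.684, 3.066, -0.001]
wrist_force: [0.4, -1.2, 1.5]
gripper_width: 0.0439
```

carry_out([
  [[0,0,0.05,0,0,0],[0,0,0.1,0,0,0],[0,0.05,0.11,0,0,-0.12],[0,0.1,0.11,0,0,-0.24],[0,0.148,0.11,0,0,-0.375]],
])

```text
t: 18.4
ee_pos: [0.6072, -0.1709, 0.1353]
tool_rot: [-0.091, 3.14, 0.001]
wrist_force: [0.1, 0.6, -3.8]
gripper_width: 0.0437
```

carry_out([
  [[0,0.05,0,0,0,0],[0,0.1,0,0,0,0],[0.003,0.15,0,0,0,0],[0.006,0.2,0,0,0,0],[0.01,0.248,0,0,0,0]],
])

```text
t: 18.9
ee_pos: [0.6166, 0.0779, 0.1343]
tool_rot: [0.101, -3.138, -0.0]
wrist_force: [1.3, -0.2, -2.1]
gripper_width: 0.0436
```

carry_out([
  [[0.001,0.03,0,0,0,0],[0.003,0.06,0,0,0,0],[0.003,0.068,0,0,0,0],[0.003,0.068,0,0,0,0],[0.003,0.068,0,0,0,0]],
])

```text
t: 19.4
ee_pos: [0.6203, 0.1427, 0.1345]
tool_rot: [0.101, -3.139, 0.001]
wrist_force: [0.0, -0.7, -2.1]
gripper_width: 0.044
```

```bash
python3 look.py w14.png
```

```text
19.4 [0.6203 0.1427 0.1345] [ 1.010e-01 -3.139e+00  1.000e-03] 0.04403088574036435 [ 0.  -0.7 -2.1]
```

View pics/w14.png

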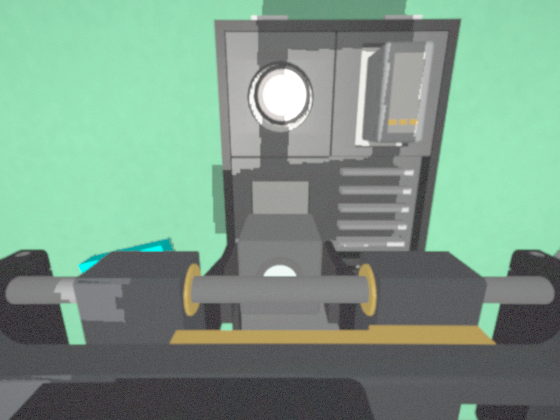

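carry_out([
  [[0.001,0.001,-0.02,0,0,0],[0.001,0.001,-0.05,0,0,0],[0.001,0.001,-0.075,0,0,0],[0.001,0.001,-0.09,0,0,0],[0.001,0.001,-0.098,0,0,0]],
])

```text
t: 19.95
ee_pos: [0.6207, 0.1433, 0.0353]
tool_rot: [0.098, -3.137, 0.001]
wrist_force: [-0.6, 0.2, 8.8]
gripper_width: 0.0439
```

carry_out([
  [[0,0,0,0,0,0],[0,0,-0.001,0,0,0],[0,0,-0.001,0,0,0]],
])

```text
t: 20.25
ee_pos: [0.6226, 0.1446, 0.0373]
tool_rot: [-0.101, 3.138, 0.0]
wrist_force: [-0.6, -0.2, -2.0]
gripper_width: 0.0436
```

```bash
python3 look.py w15.png
```

```text
20.25 [0.6226 0.1446 0.0373] [-0.101  3.138  0.   ] 0.04361899861729144 [-0.6 -0.2 -2. ]
```

View pics/w15.png

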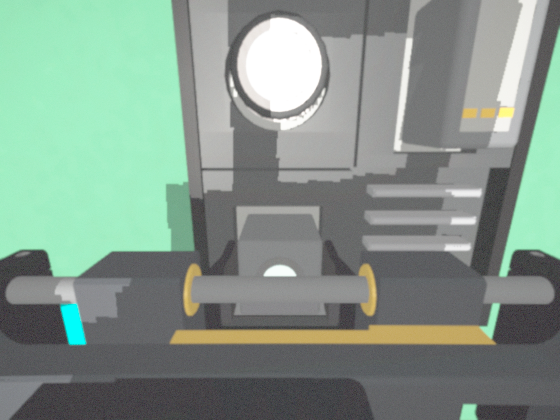

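carry_out([
  [[0,0,0,0,0,0],[0,0,0,0,0,0],[0,0,0,0,0,0],[0,0,0.01,0,0,0],[0,0,0.04,0,0,0]],
], hand=0.5)

```text
t: 20.8
ee_pos: [0.6189, 0.1443, 0.0736]
tool_rot: [0.101, -3.133, 0.001]
wrist_force: [0.2, 0.2, -0.6]
gripper_width: 0.065
```

carry_out([
  [[0,0,0.05,0,0,0],[0,0,0.1,0,0,0],[0,0.03,0.11,0,0,0],[0,0.06,0.11,0,0,0],[0.01,0.06,0.11,0,0,0]],
], hand=1)

```text
t: 21.3
ee_pos: [0.6314, 0.2083, 0.1885]
tool_rot: [-0.106, 3.137, 0.003]
wrist_force: [0.2, -0.1, 0.0]
gripper_width: 0.0862
```

carry_out([
  [[0.04,-0.02,0.01,0,0,0],[0.06,-0.03,0.01,0,0,0],[0.06,-0.03,0.01,0,0,0],[0.06,-0.03,0.01,0,0,0]],
])

```text
t: 21.7
ee_pos: [0.6915, 0.1739, 0.1956]
tool_rot: [0.099, -3.139, -0.0]
wrist_force: [0.2, -0.1, -0.6]
gripper_width: 0.0866
```

```bash
python3 look.py w16.png;  python3 - <<'E'
import pickle,numpy as np
s,c=pickle.load(open("last.pkl","rb")); print(np.abs(s["qvel"]).max())
E
```

```text
21.7 [0.6915 0.1739 0.1956] [ 0.099 -3.139 -0.   ] 0.0866229762188466 [ 0.2 -0.1 -0.6]
0.02617509623941724
```

View pics/w16.png

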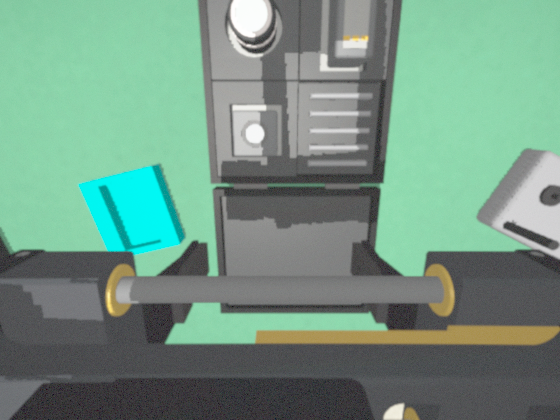

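Camera head, lens and battery all sit in their recesses. This view shows the comb well, so I refit its position.

```bash
python3 look.py w17.png; python3 - <<'E'
from h import *
import pickle
s,c=pickle.load(open("last.pkl","rb"))
g=(255*(c["img"][70:195,200:400][:,:,::-1]/255.)**.45).astype(np.uint8)
cv2.imwrite("pics/b4.png",cv2.resize(g,None,fx=4,fy=4,interpolation=cv2.INTER_NEAREST))
E
```

```text
21.75 [0.691  0.1745 0.1956] [ 0.1   -3.139 -0.   ] 0.0869510972468334 [-0.4  0.2 -0.8]
```

View pics/b4.png

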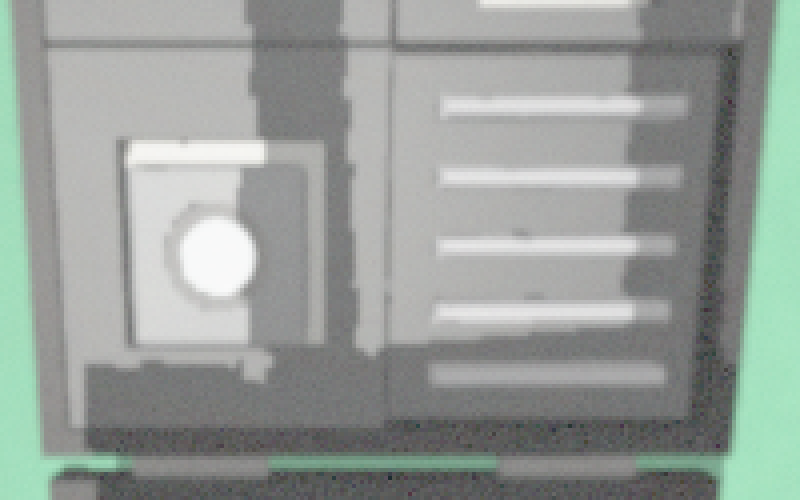

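```bash
python3 - <<'E'
from h import *
import pickle
from scipy.optimize import least_squares
s,c=pickle.load(open("last.pkl","rb"));M=T(c,s)
xs=[-36,-18,0,18,36]
L=[(441,105),(439,176),(438,245),(434,312),(430,374)];Rr=[(688,105),(683,176),(675,245),(670,311),(665,374)]
P=np.array([(x,-33,25) for x in xs]+[(x,33,25) for x in xs])/1e3; q=np.array(L+Rr)/4+[199.6,69.6]
for k in (0,1):
    def W(v):
        a=v[2]; Rz=np.array([[np.cos(a),-np.sin(a),0],[np.sin(a),np.cos(a),0],[0,0,1]]); return P@Rz.T+[v[0],v[1],k*v[3]]
    r=least_squares(lambda v:(proj(c,W(v),M)-q).ravel(),[.615,.235,.06,0])
    print(np.round(r.x,4)); print(np.round((proj(c,W(r.x),M)-q),1).tolist())
E
```

```text
[0.6147 0.2343 0.0604 0.    ]
[[-0.2, -0.4], [-0.3, -0.2], [-0.6, -0.2], [-0.1, -0.1], [0.4, 0.6], [0.2, -0.3], [-0.1, -0.1], [0.4, -0.0], [0.2, 0.2], [0.0, 0.7]]
[ 0.6147  0.2348  0.0605 -0.0025]
[[0.0, -0.1], [-0.0, -0.1], [-0.3, -0.2], [0.2, -0.3], [0.7, 0.3], [-0.0, -0.0], [-0.3, -0.0], [0.2, -0.1], [-0.0, 0.1], [-0.2, 0.4]]
```

carry_out([
  [[-0.01,-0.048,0,0,0,0],[-0.02,-0.096,0,0,0,-0.1],[-0.03,-0.144,0,0,0,-0.2],[-0.04,-0.192,0,0,0,-0.312],[-0.05,-0.24,0,0,0,-0.312]],
])

```text
t: 22.3
ee_pos: [0.6403, -0.0661, 0.1963]
tool_rot: [-0.391, -3.117, -0.0]
wrist_force: [1.8, 0.4, 0.1]
gripper_width: 0.087
```

carry_out([
  [[-0.01,-0.048,-0.01,0,0,0],[-0.02,-0.096,-0.02,0,0,0],[-0.03,-0.128,-0.04,0,0,0],[-0.03,-0.13,-0.06,0,0,0],[-0.03,-0.13,-0.06,0,0,0]],
])

```text
t: 22.8
ee_pos: [0.6086, -0.195, 0.1327]
tool_rot: [-0.39, -3.111, -0.003]
wrist_force: [-0.4, 1.6, -0.2]
gripper_width: 0.0868
```

carry_out([
  [[0,0,0,0,0,0],[0,0,0,0,0,0],[0,0,0,0,0,0]],
])

```text
t: 23.1
ee_pos: [0.6128, -0.1946, 0.1378]
tool_rot: [0.385, 3.115, -0.001]
wrist_force: [0.5, -0.3, 1.0]
gripper_width: 0.0868
```

```bash
python3 look.py w18.png; python3 - <<'E'
from h import *
import pickle
s,c=pickle.load(open("last.pkl","rb"));M=T(c,s)
print(proj(c,[[.611,-.195,.05]],M), np.abs(s["qvel"]).max())
g=(255*(c["img"][150:290,210:350][:,:,::-1]/255.)**.45).astype(np.uint8)
cv2.imwrite("pics/b5.png",cv2.resize(g,None,fx=4,fy=4,interpolation=cv2.INTER_NEAREST))
E
```

```text
23.1 [ 0.6128 -0.1946  0.1378] [ 3.850e-01  3.115e+00 -1.000e-03] 0.08678985471573329 [ 0.5 -0.3  1. ]
[[279.22312688 213.87600142]] 0.0035605294393515046
```

View pics/w18.png

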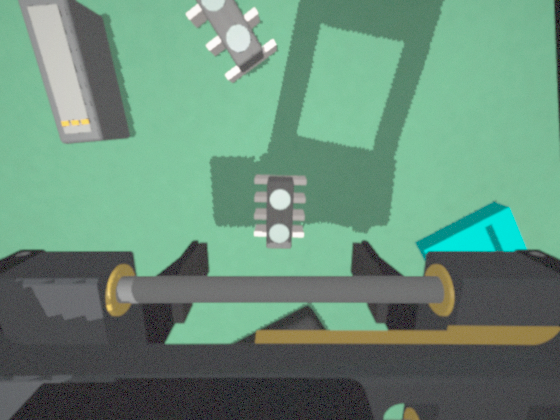

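View pics/b5.png

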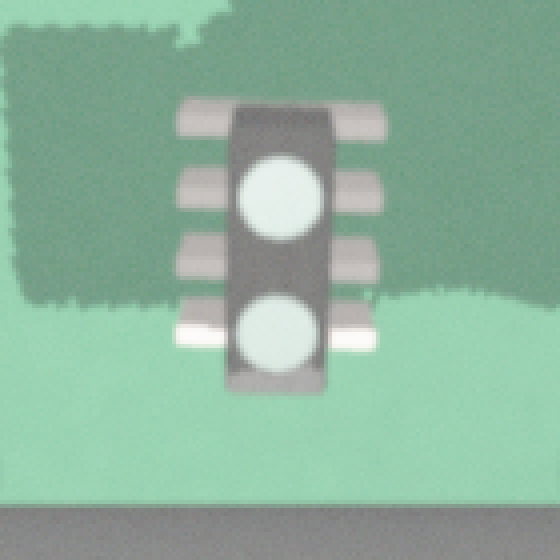

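```bash
python3 - <<'E'
from h import *
import pickle
from scipy.optimize import least_squares
s,c=pickle.load(open("last.pkl","rb"));M=T(c,s)
pts=[((-32,-12,50),(229,122)),((-32,12,50),(335,122)),((32,12,50),(328,393)),((32,-12,50),(225,393))]
P=np.array([p for p,_ in pts])/1000.; q=np.array([u for _,u in pts])/4+[209.6,149.6]
for k in (0,1):
    def W(v):
        a=v[2]; Rz=np.array([[np.cos(a),-np.sin(a),0],[np.sin(a),np.cos(a),0],[0,0,1]]); return P@Rz.T+[v[0],v[1],k*v[3]]
    r=least_squares(lambda v:(proj(c,W(v),M)-q).ravel(),[.61,-.195,-.25,0])
    print(np.round(r.x,4)); print(np.round((proj(c,W(r.x),M)-q),1).tolist())
E
```

```text
[ 0.6122 -0.1951 -0.2637  0.    ]
[[-0.7, -0.6], [0.6, -0.1], [0.2, 0.6], [-0.0, 0.2]]
[ 0.6131 -0.1954 -0.2637 -0.0032]
[[-0.6, -0.1], [0.4, 0.3], [0.0, 0.1], [0.1, -0.3]]
```

carry_out([
  [[0,-0.0005,-0.03,0,0,-0.017],[0,-0.0005,-0.06,0,0,-0.017],[0,-0.0005,-0.09,0,0,-0.017],[0,-0.0005,-0.105,0,0,-0.017],[0,-0.0005,-0.11,0,0,-0.017]],
])

```text
t: 23.65
ee_pos: [0.6107, -0.195, 0.0244]
tool_rot: [-0.413, -3.111, -0.001]
wrist_force: [-0.4, 0.2, 0.4]
gripper_width: 0.0868
```

carry_out([
  [[0,0,0,0,0,0],[0,0,0,0,0,0],[0,0,0,0,0,0]],
], hand=0.2)

```text
t: 23.95
ee_pos: [0.613, -0.1965, 0.0281]
tool_rot: [0.414, 3.111, -0.001]
wrist_force: [-0.1, 0.4, -0.1]
gripper_width: 0.0703
```

carry_out([
  [[0,0.001,0,0,0,0],[0,0.001,0,0,0,0],[0,0.001,0,0,0,0],[0,0.001,0,0,0,0],[0,0.001,0,0,0,0]],
], hand=-1)

```text
t: 24.45
ee_pos: [0.6116, -0.1949, 0.0261]
tool_rot: [-0.415, -3.114, 0.0]
wrist_force: [1.2, -0.6, -0.2]
gripper_width: 0.0308
```

carry_out([
  [[0,0,0,0,0,0],[0,0,0,0,0,0],[0,0,0,0,0,0],[0,0,0,0,0,0]],
])

```text
t: 24.85
ee_pos: [0.6116, -0.1949, 0.026]
tool_rot: [-0.415, -3.114, -0.0]
wrist_force: [-0.3, -0.2, -0.2]
gripper_width: 0.0237
```

carry_out([
  [[0,0,0,0,0,0],[0,0,0,0,0,0]],
])

```text
t: 25.05
ee_pos: [0.6116, -0.1949, 0.026]
tool_rot: [-0.415, -3.114, -0.0]
wrist_force: [0.1, -0.8, -1.1]
gripper_width: 0.0237
```

carry_out([
  [[0,0,0.05,0,0,0],[0,0,0.1,0,0,0],[0,0.045,0.11,0,0,0.1],[0,0.09,0.11,0,0,0.2],[0,0.135,0.11,0,0,0.325]],
])

```text
t: 25.55
ee_pos: [0.6117, -0.0589, 0.1368]
tool_rot: [-0.099, 3.139, -0.0]
wrist_force: [0.4, 1.1, -3.5]
gripper_width: 0.0238
```

carry_out([
  [[0,0.045,0,0,0,0],[0,0.09,0,0,0,0],[0,0.135,0,0,0,0],[0,0.18,0,0,0,0],[0.003,0.225,0,0,0,0]],
])

```text
t: 26.05
ee_pos: [0.6138, 0.1669, 0.1356]
tool_rot: [0.095, -3.139, 0.0]
wrist_force: [1.4, 0.1, -2.3]
gripper_width: 0.0236
```

carry_out([
  [[0,0.04,0,0,0,0],[0,0.065,0,0,0,0],[0,0.0695,0,0,0,0],[0,0.0695,0,0,0,0],[0,0.0695,0,0,0,0]],
])

```text
t: 26.55
ee_pos: [0.6145, 0.2335, 0.1356]
tool_rot: [0.094, -3.139, 0.001]
wrist_force: [-0.7, 0.3, -1.9]
gripper_width: 0.0235
```

carry_out([
  [[0,0,0,0,0,0],[0,0,0,0,0,0],[0,0,0,0,0,0]],
])

```text
t: 26.85
ee_pos: [0.6149, 0.2337, 0.1362]
tool_rot: [-0.092, 3.14, -0.0]
wrist_force: [0.8, -0.3, -2.5]
gripper_width: 0.0238
```

```bash
python3 look.py w19.png
```

```text
26.85 [0.6149 0.2337 0.1362] [-0.092  3.14  -0.   ] 0.02379806449255578 [ 0.8 -0.3 -2.5]
```

View pics/w19.png

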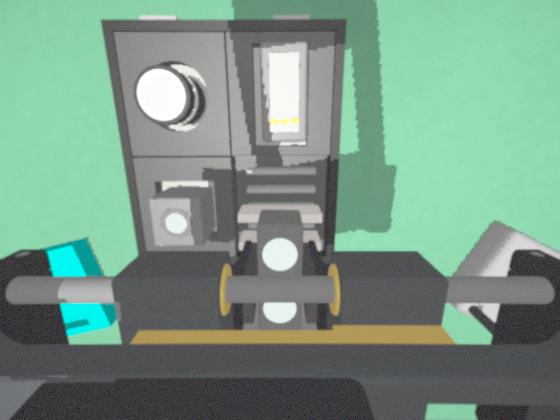

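```bash
python3 look.py w20.png; python3 - <<'E'
from h import *
import pickle
s,c=pickle.load(open("last.pkl","rb"));M=T(c,s)
v=(.6148,.2346,.0605)
def B(v,pts):
    a=v[2]; Rz=np.array([[np.cos(a),-np.sin(a),0],[np.sin(a),np.cos(a),0],[0,0,1]]); return np.array(pts,float)/1e3@Rz.T+[v[0],v[1],0]
im=(255*(c["img"][:,:,::-1]/255.)**.45).astype(np.uint8)
g=cv2.resize(im[150:290,215:345],None,fx=4,fy=4,interpolation=cv2.INTER_NEAREST)
def draw(pts,col,close=False):
    p=(proj(c,pts,M)-[215,150]+.5)*4
    cv2.polylines(g,[np.round(p).astype(np.int32)],close,col,1)
for x in (-36,-18): draw(B(v,[(x,-33,26),(x,33,26)]),(0,0,255))
yaw=2*np.arctan2(s["tool_rot"][0],-s["tool_rot"][1]) ;print("yaw",yaw)
z=(s["ee_pos"][2]-.026)*1e3
l=(s["ee_pos"][0],s["ee_pos"][1],yaw)
draw(B(l,[(-32,-12,z+50),(32,-12,z+50),(32,12,z+50),(-32,12,z+50)]),(255,0,0),True)
draw(B(l,[(-29.5,-25,z),(-29.5,25,z),(-29.5,25,z+20),(-29.5,-25,z+20)]),(0,255,255),True)
cv2.imwrite("pics/b6.png",g)
E
```

```text
26.9 [0.6148 0.2339 0.1362] [-0.093  3.14  -0.   ] 0.023912644827431183 [-0.  -0.5 -1.7]
yaw -6.224022382875949
```

View pics/b6.png

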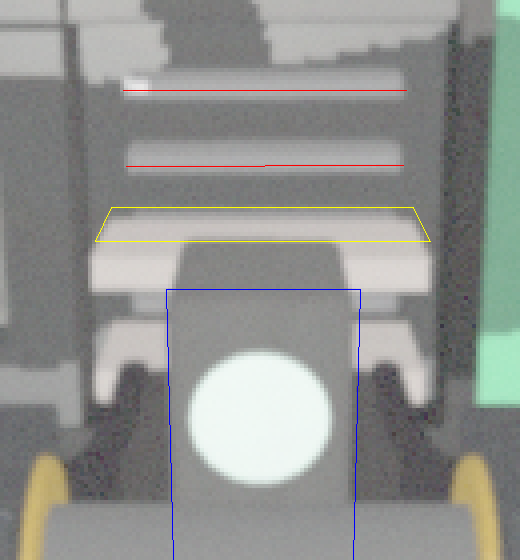

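carry_out([
  [[0,0.0007,-0.02,0,0,0],[0,0.0007,-0.045,0,0,0],[0,0.0007,-0.065,0,0,0],[0,0.0007,-0.072,0,0,0],[0,0.0007,-0.072,0,0,0]],
])

```text
t: 27.45
ee_pos: [0.6136, 0.235, 0.0627]
tool_rot: [0.094, -3.137, 0.001]
wrist_force: [-0.3, 0.7, -2.2]
gripper_width: 0.0243
```

carry_out([
  [[0,0,0,0,0,0],[0,0,0,0,0,0],[0,0,0,0,0,0]],
])

```text
t: 27.75
ee_pos: [0.6157, 0.2356, 0.0656]
tool_rot: [-0.094, 3.138, 0.001]
wrist_force: [-0.9, -0.4, -2.1]
gripper_width: 0.0239
```

```bash
python3 look.py w21.png; python3 - <<'E'
from h import *
import pickle
s,c=pickle.load(open("last.pkl","rb"));M=T(c,s)
v=(.6148,.2346,.0605)
def B(v,pts):
    a=v[2]; Rz=np.array([[np.cos(a),-np.sin(a),0],[np.sin(a),np.cos(a),0],[0,0,1]]); return np.array(pts,float)/1e3@Rz.T+[v[0],v[1],0]
im=(255*(c["img"][:,:,::-1]/255.)**.45).astype(np.uint8)
g=cv2.resize(im[150:290,205:355],None,fx=4,fy=4,interpolation=cv2.INTER_NEAREST)
for x in (-38.5,-33.5,-20.5,-15.5):
    p=(proj(c,B(v,[(x,-33,26),(x,33,26)]),M)-[205,150]+.5)*4
    cv2.polylines(g,[np.round(p).astype(np.int32)],False,(0,0,255),1)
cv2.imwrite("pics/b7.png",g)
E
```

```text
27.75 [0.6157 0.2356 0.0656] [-9.400e-02  3.138e+00  1.000e-03] 0.023878831134343557 [-0.9 -0.4 -2.1]
```

View pics/b7.png

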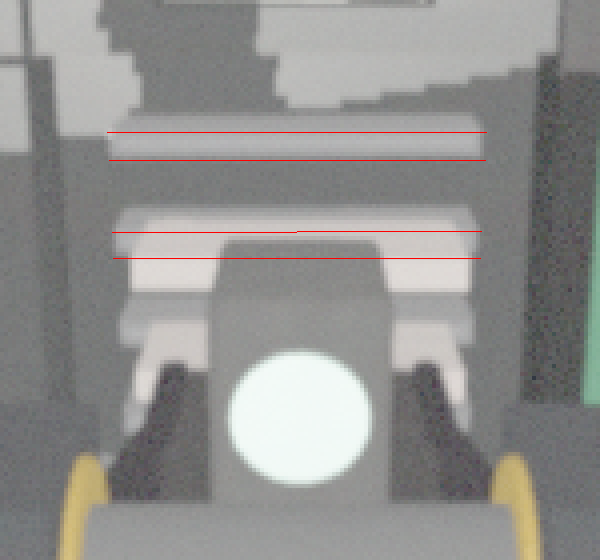

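carry_out([
  [[-0.001,-0.001,-0.006,0,0,0],[-0.001,-0.001,-0.01,0,0,0],[-0.001,-0.001,-0.014,0,0,0],[-0.001,-0.001,-0.018,0,0,0],[-0.001,-0.001,-0.02,0,0,0]],
])

```text
t: 28.3
ee_pos: [0.6132, 0.2342, 0.0432]
tool_rot: [0.094, -3.139, 0.0]
wrist_force: [-0.5, 0.7, -2.6]
gripper_width: 0.0239
```

carry_out([
  [[0,0,-0.004,0,0,0],[0,0,-0.007,0,0,0],[0,0,-0.0085,0,0,0],[0,0,-0.0085,0,0,0],[0,0,-0.0085,0,0,0]],
])

```text
t: 28.8
ee_pos: [0.6139, 0.2344, 0.036]
tool_rot: [-0.095, 3.14, 0.0]
wrist_force: [-2.1, -0.8, 2.2]
gripper_width: 0.0237
```

```bash
python3 look.py w22.png
```

```text
28.8 [0.6139 0.2344 0.036 ] [-0.095  3.14   0.   ] 0.02367226617809744 [-2.1 -0.8  2.2]
```

View pics/w22.png

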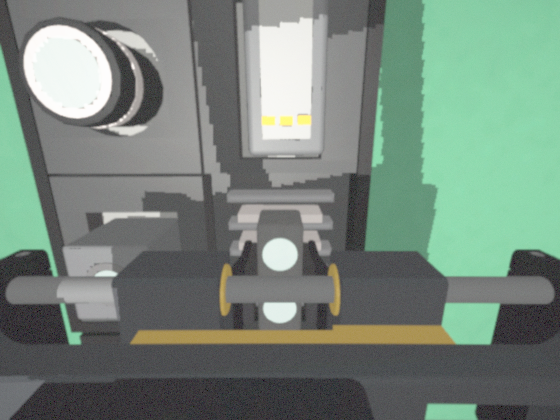

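carry_out([
  [[0,0,0,0,0,0],[0,0,0,0,0,0],[0,0,0,0,0,0],[0,0,0,0,0,0],[0,0,0.005,0,0,0]],
], hand=0.1)

```text
t: 29.35
ee_pos: [0.613, 0.2342, 0.0399]
tool_rot: [0.094, -3.139, 0.0]
wrist_force: [-0.7, -0.1, 0.6]
gripper_width: 0.0467
```

carry_out([
  [[0,0,0.03,0,0,0],[0,0,0.07,0,0,0],[0,0,0.12,0,0,0],[0.04,-0.02,0.16,0,0,0],[0.07,-0.04,0.18,0,0,0]],
])

```text
t: 29.85
ee_pos: [0.684, 0.1961, 0.2248]
tool_rot: [-0.099, 3.135, 0.002]
wrist_force: [0.6, -0.2, 0.1]
gripper_width: 0.0477
```

carry_out([
  [[0.02,-0.02,0,0,0,0],[0.02,-0.02,0,0,0,0],[0.02,-0.02,0,0,0,0]],
], hand=1)

```text
t: 30.15
ee_pos: [0.7027, 0.1743, 0.2196]
tool_rot: [0.093, -3.139, -0.0]
wrist_force: [-0.5, 0.1, -0.1]
gripper_width: 0.0648
```

```bash
python3 look.py w23.png; python3 - <<'E'
from h import *
import pickle
s,c=pickle.load(open("last.pkl","rb"))
cv2.imwrite("pics/b8.png",cv2.resize((255*(c["img"][0:200,170:410][:,:,::-1]/255.)**.45).astype(np.uint8),None,fx=3,fy=3))
c=eyes.camera("side"); cv2.imwrite("pics/s9.png",cv2.resize((255*(c["img"][230:380,170:340][:,:,::-1]/255.)**.6).astype(np.uint8),None,fx=4,fy=4,interpolation=cv2.INTER_CUBIC))
cv2.imwrite("pics/s9f.png",c["img"][:,:,::-1])
E
```

```text
30.15 [0.7027 0.1743 0.2196] [ 0.093 -3.139 -0.   ] 0.06477664515260655 [-0.5  0.1 -0.1]
```

View pics/b8.png

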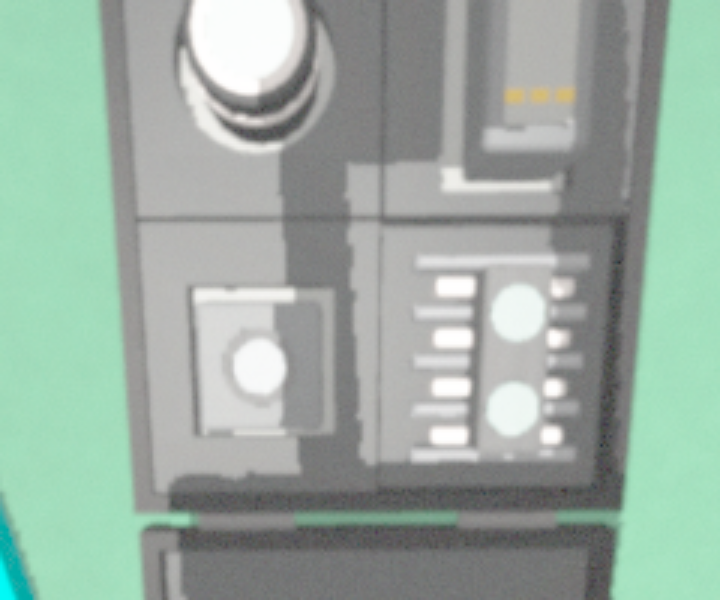

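View pics/s9.png

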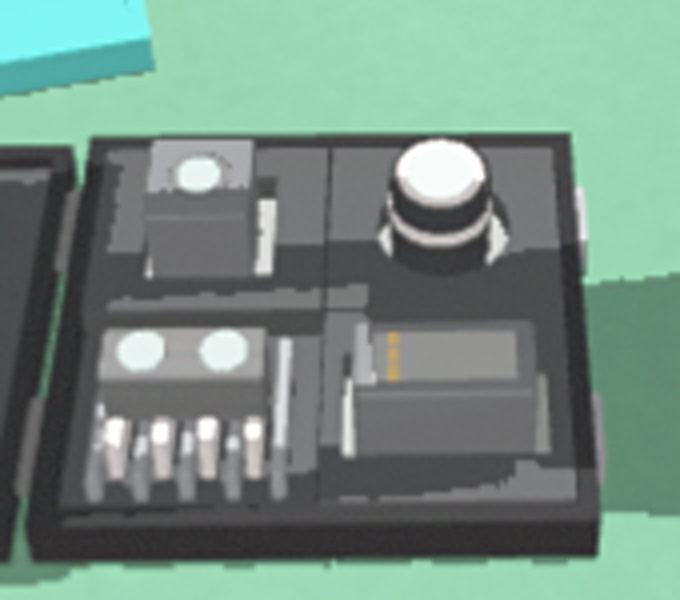

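View pics/s9f.png

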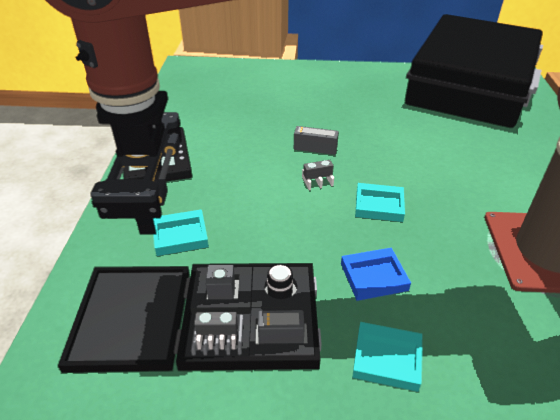

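```bash
python3 - <<'E'
from rig import close_job
print(close_job())
E
```

```text
the job is handed in; nothing more can be done
None
```

I packed the kit in the order asked — short battery, lens barrel, camera head, four-finned lamp — and handed the job in at about 30 s of the 125 s limit. No verdict is reported, so this rests on my own checks.

- **Battery, lens and camera head:** each stands upright in its own recess. The final wrist and side pictures show recess floor around each one. Each was released within about 1 mm of the height for standing on the recess floor. Only the camera head gave a clear contact force there, 8.8 N.
- **Four-finned lamp:** its four fins sit between the five ribs, central by eye. It went down without catching, and the wrist force showed its weight on the base before I released it.
- **Long battery and three-finned lamp:** I left both alone. The final side picture shows them standing where they were.
- **Limits:** measured wrist forces stayed under 9 N throughout, and the arm finished clear of everything with the gripper empty.

Two checks disagreed slightly:
- **Size mismatch:** in the wrist camera's first view of the parts, the battery measured about 5% smaller than its stated size. I re-measured each part from close above before gripping it.
- **Battery position:** it was released about 2 mm off-centre in its recess by the arm's reading, inside the 6 mm of play.

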